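Refit the idler gears of a planer's feed drive

TASK

Lift the orange dust cap off the brass pinion and lay it flat in the black tray. Then fit every white gear that lies on the bench onto a shaft of the green housing, any gear on any shaft, rocking it as it goes down so that its teeth mesh with the locked pinion and it sits fully home. Only then turn all three hold-down knobs clockwise to their end stops, one after the other: red, then yellow, then blue; leave the glue bottle, sanding block and offcut where they are.

Things in the scene. Friction and masses are not known exactly. Their poses are not given: they have to be found in the camera images.
- housing: Round green cast housing of a planer's feed drive, fixed: disc 264 mm across, 20 mm thick. Origin: centre of its underside. Three upright steel shafts stand 72 mm from its centre, at 0, 120 and 240 degrees from its x axis (counter-clockwise from above); three knobs 110 mm from it: red at 60, yellow 180, blue 300 degrees.
- shaft0 (a point): Foot of the first idler shaft, on the axis at the shoulder where a gear's underside rests (30 mm above the bench). Shaft 17.6 mm in diameter, 46 mm tall above this point, its top 12 mm tapering to 8 mm. A gear lowered here must mesh with the pinion.
- shaft1 (a point): Foot of the second idler shaft, on the axis at the shoulder where a gear's underside rests (30 mm above the bench). Shaft 17.6 mm in diameter, 46 mm tall above this point, its top 12 mm tapering to 8 mm. A gear lowered here must mesh with the pinion.
- shaft2 (a point): Foot of the third idler shaft, on the axis at the shoulder where a gear's underside rests (30 mm above the bench). Shaft 17.6 mm in diameter, 46 mm tall above this point, its top 12 mm tapering to 8 mm. A gear lowered here must mesh with the pinion.
- pinion: Brass centre pinion in the middle of the housing, locked. 12 square-ended teeth 6.5 mm wide, 81 mm outside diameter like the gears', from 20 to 46 mm above the bench. Origin: centre of its underside; a tooth points along its x axis, others every 30 degrees; its angle in the housing varies. A gear goes down the last 16 mm only where its teeth stand in the pinion's gaps (play about 2 degrees).
- cap: Orange plastic dust cap that sits over the pinion at the start: disc 94 mm in diameter with a 14 mm skirt, 19 mm tall, and a round black handle 28 mm in diameter from 19 to 57 mm up. Origin: centre of the skirt's lower edge; z up. 0.12 kg.
- tray: Black open tray fixed to the bench, 160 x 160 mm outside, 22 mm tall, walls and floor 5 mm. Origin: centre of its underside, on the bench; sides along its x and y.
- gear0: White nylon idler gear, one of two or three alike (an absent one reads None). 12 teeth 6.5 mm wide, 81 mm outside diameter, 20 mm thick; metal square hub 36 x 36 mm on top from 20 to 56 mm up; 20 mm bore right through; about 0.3 kg. Origin: centre of the underside, z up. A tooth points along its x axis, others every 30 degrees; the hub's flats face its x and y.
- gear1: White nylon idler gear, one of two or three alike (an absent one reads None). 12 teeth 6.5 mm wide, 81 mm outside diameter, 20 mm thick; metal square hub 36 x 36 mm on top from 20 to 56 mm up; 20 mm bore right through; about 0.3 kg. Origin: centre of the underside, z up. A tooth points along its x axis, others every 30 degrees; the hub's flats face its x and y.
- gear2: White nylon idler gear, one of two or three alike (an absent one reads None). 12 teeth 6.5 mm wide, 81 mm outside diameter, 20 mm thick; metal square hub 36 x 36 mm on top from 20 to 56 mm up; 20 mm bore right through; about 0.3 kg. Origin: centre of the underside, z up. A tooth points along its x axis, others every 30 degrees; the hub's flats face its x and y.
- knob_red (a joint): Turn angle (rad) of the red captive hold-down knob: 0 fully slack, dog pointing outwards, up to 2.4 at its end stop, where its steel dog lies over the rim of the gear on shaft0; grows as the knob is turned clockwise seen from above, the dog turning with it; stays where it is left, about 0.12 N m of friction. Starts at 0 to 0.5.
- knob_yellow (a joint): Turn angle (rad) of the yellow captive hold-down knob: 0 fully slack, dog pointing outwards, up to 2.4 at its end stop, where its steel dog lies over the rim of the gear on shaft1; grows as the knob is turned clockwise seen from above, the dog turning with it; stays where it is left, about 0.12 N m of friction. Starts at 0 to 0.5.
- knob_blue (a joint): Turn angle (rad) of the blue captive hold-down knob: 0 fully slack, dog pointing outwards, up to 2.4 at its end stop, where its steel dog lies over the rim of the gear on shaft2; grows as the knob is turned clockwise seen from above, the dog turning with it; stays where it is left, about 0.12 N m of friction. Starts at 0 to 0.5.
- knob_red_grip (a point): On the turning axis of the red knob, 107 mm above the bench. The knob's upright wing is 58 mm long (along this point's x, which turns with it), 16 mm thick, from 67 to 107 mm above the bench. The dog is a steel finger 16 mm wide, 8 mm thick, reaching 66 mm from the axis along the point's +x, from 52 to 60 mm above the bench.
- knob_yellow_grip (a point): On the turning axis of the yellow knob, 107 mm above the bench. The knob's upright wing is 58 mm long (along this point's x, which turns with it), 16 mm thick, from 67 to 107 mm above the bench. The dog is a steel finger 16 mm wide, 8 mm thick, reaching 66 mm from the axis along the point's +x, from 52 to 60 mm above the bench.
- knob_blue_grip (a point): On the turning axis of the blue knob, 107 mm above the bench. The knob's upright wing is 58 mm long (along this point's x, which turns with it), 16 mm thick, from 67 to 107 mm above the bench. The dog is a steel finger 16 mm wide, 8 mm thick, reaching 66 mm from the axis along the point's +x, from 52 to 60 mm above the bench.
- glue: White glue bottle, 64 mm in diameter, 170 mm tall, standing; a bystander. Origin: centre of its underside.
- sander_block: Blue and cork sanding block, 110 x 60 x 42 mm; a bystander. Origin: centre of its underside.
- offcut: Pale wood offcut, 50 x 90 x 30 mm; a bystander. Origin: centre of its underside.
Not all that is in view belongs to the job. Leave any pink or turquoise look-alike of the gear2 alone.

How it is judged:
On the way, in this order (a step that is already met when the one before it is completed fails the run):
1. the dust cap lies flat in the tray (x of cap in the frame of tray between -0.05 and 0.05 m and y of cap in the frame of tray between -0.05 and 0.05 m and height (world z) of cap below 0.015 m and angle between cap's own z axis and vertical below 0.2 rad), for 0.2 s.
2. every gear present sits home on a shaft, meshed with the pinion (((horizontal distance between gear0 and shaft0 below 0.004 m and z of gear0 in the frame of shaft0 below 0.004 m) or (horizontal distance between gear0 and shaft1 below 0.004 m and z of gear0 in the frame of shaft1 below 0.004 m) or (horizontal distance between gear0 and shaft2 below 0.004 m and z of gear0 in the frame of shaft2 below 0.004 m)) and angle between each of gear0, gear1, gear2's own z axis and vertical below 0.1 rad and linear speed of each of gear0, gear1, gear2 below 0.05 m/s and ((horizontal distance between gear1 and shaft0 below 0.004 m and z of gear1 in the frame of shaft0 below 0.004 m) or (horizontal distance between gear1 and shaft1 below 0.004 m and z of gear1 in the frame of shaft1 below 0.004 m) or (horizontal distance between gear1 and shaft2 below 0.004 m and z of gear1 in the frame of shaft2 below 0.004 m)) and ((horizontal distance between gear2 and shaft0 below 0.004 m and z of gear2 in the frame of shaft0 below 0.004 m) or (horizontal distance between gear2 and shaft1 below 0.004 m and z of gear2 in the frame of shaft1 below 0.004 m) or (horizontal distance between gear2 and shaft2 below 0.004 m and z of gear2 in the frame of shaft2 below 0.004 m))), for 0.3 s.
3. the red knob is at its end stop (value of joint knob_red above 2.3 rad), for 0.2 s.
4. the yellow knob is at its end stop (value of joint knob_yellow above 2.3 rad), for 0.2 s.
5. the blue knob is at its end stop (value of joint knob_blue above 2.3 rad), for 0.2 s.
At the end, for the whole second after the job is handed in: The cap lies flat in the tray (centre within 50 mm of the tray's centre along each side); every gear present is on a shaft (axis within 4 mm) with its underside within 4 mm of the shoulder, level and at rest; all three knobs are turned to at least 2.3 of their 2.4 rad (all of step 1 and all of step 2 and value of joint each of knob_red, knob_yellow, knob_blue above 2.3 rad and linear speed of cap below 0.05 m/s); the robot touches nothing.
It fails at once if the glue is pushed more than 30 mm (distance of glue from where it was at the start of the episode above 0.03 m).
It fails at once if the sander block is pushed more than 30 mm (distance of sander_block from where it was at the start of the episode above 0.03 m).
It fails at once if the offcut is pushed more than 30 mm (distance of offcut from where it was at the start of the episode above 0.03 m).
Of gear0, gear1, gear2 only 2 to 3 are there at a start; the rules pass over those that are not, and their reading is None.
At some moment in a run one of gear0, gear1, gear2 may be knocked a few centimetres aside while the robot is not near it.
Once in a run the grip may slacken for a moment while it holds something.
It also fails if it takes over 210 s, if anything falls off the work surface, if the arm or the gripper's body presses on something with over 40 N, if the wrist force passes 120 N, or if a joint passes its speed limit or range.

ROBOT

A 7-joint arm with a two-finger parallel gripper is mounted at the origin on the work surface. World frame = base frame: x ahead of the robot, y to its left, z up, the work surface at z = 0. Lengths are in m, angles in rad, forces in N, time in s.
With the tool pointing down it reaches from about 0.35 to 0.9 m from the base axis. Payload 19.9 kg.
Tool frame: the origin (TCP) lies at the very end of the fingers, on their centre line; the grasp point (between the pads) lies 19 mm behind it; z points along the fingers, y is the direction in which the jaws open and shut (so a half turn about z gives the same grasp; the last joint's range is limited). The gripper opens to 94 mm and grips with 3 to 60 N. Pads are 16 mm wide; open, the fingers measure 119 mm over their backs; the gripper's body (75 mm by 177 mm) begins 78 mm behind the grasp point.
Start: joints at [1.21, 0.417, -0.01, 1.614, 0.005, 1.111, -0.053], TCP at [0.196, -0.593, 0.205] pointing down, gripper open.
Joint ranges: [-2.81, 2.81], [-0.39, 2.02], [-1.27, 1.25], [0.06, 2.57], [-1.19, 4.33], [0.19, 2], [-2.82, 2.82]. Speed limits (rad/s): [1.89, 1.89, 2.39, 2.39, 3.01, 3.01, 3.01].

INTERFACE

Orientations are given as a unit quaternion [w, x, y, z].
In Python, from bench import arm gives the robot as it stands. The module is installed in compiled form; this text tells all that it offers.
- The arm moves only by the tool apply_moves, never from a script. Its argument "plan" is a list of rows, each a list of 2 entries, a list of its own where there are three numbers: the shift along the tool's x, y, z in mm, then the turn, a rotation vector about the tool's x, y, z in degrees. A call has 1 to 12 rows; each row is the pose to reach, as a shift and turn from the pose measured when the call began, along the tool's axes at that moment; what a row does not reach only later rows make up. A row lasts 1/10 s, in which the tool goes at most 50 mm and 8.59 degrees, less where a joint would pass 70% of its speed; a pose out of reach is approached as far as the arm can. A call with a gripper value outside its range is refused whole. "jaw" is the finger opening in mm, from 0 to 94, set as the call begins (left out, the last holds). The fingers move at their own pace and stop on an object; the grip force is fixed at half the most. Time passes only in rows, so rows that repeat a pose let the fingers close. It gives the time, the measured TCP pose, the force and the opening at its end, in the units of the state.
- arm.state(): the state, without advancing time (a new reading comes with each control period).
- arm.capture(name): name is "side" or "top"; returns the picture (384x512x3 uint8, red, green, blue); there is no depth.
- arm.calibration(name): a dict with "intrinsics" (3x3 intrinsics, pixels), "camera_from_world" (4x4, takes a point from world to camera coordinates). Camera axes: x right, y up, looking along -z (the intrinsics and any distortion apply to the point x, -y, -z); pixel columns grow to the right and rows downward; lengths in m; the calibration is good to about 2 mm. A picture is of the moment at which its call begins. calibration takes no time and is no camera call.
- arm.job_done(): hands the job in, once; it reports no verdict.
Trained networks look in the newest picture that a camera, given by its name, has taken for a name from the list of things; names that differ only in an ending like _2 or _b are one class to them, and where a whole thing is asked for, a point or a joint stands for the part that bears it (a point fixed in the world has none). Each returns a list of dicts, best first, with "p" (0 to 1); they miss things now and then, are a little off and sometimes report something else, mostly with a low value. They report only what shows in the picture. A call takes as long as a camera call. They do not tell look-alikes from the thing itself.
- arm.search_frame(name, camera): "location" ([x, y, z] in m, in the coordinates of the camera as it stood for that picture, good to about 4 mm: the middle of the surface that is visible of it).
The state is a dict: "time_s": time; "joint_pos": joint angles; "qd": joint speeds; "effort": joint torques, N m; "eef_pos": TCP position; "tcp_rot": TCP orientation; "force": force on the tool from outside, world axes, zero at the start; "moment": the same for the moment, N m; "gripper_width": opening from 0.0 (shut) to 1.0 (fully open).
Only numpy, scipy, OpenCV 4.12 (cv2) and the standard library are available. Lean on these libraries where they do the work, as an engineer would, in place of code of your own. Each camera call takes 0.05 s, during which the arm holds its last target. There are 200 camera calls.

## Working session

There is one attempt and no reset: what is moved stays moved. The work goes in short steps, Python scripts to look and compute and a tool call to move; the robot and the scene stay as the last step left them, time stands still between calls to the robot, and variables do not carry over. Pictures are saved under pics/ and viewed, about 12 in all and at most 16, crops included, and the job is handed in when it is done.

Besides the shell and the picture viewer there is one more tool, called after "Emit:" as name([rows], argument=value, ...), one row to a line, values as JSON. apply_moves: Moves the arm, as the interface text tells. Its arguments: {"type":"object","properties":{"plan":{"type":"array"},"jaw":{"type":"number"}},"required":["plan"]}

```bash
mkdir -p pics; cat > h.py <<'E'
import numpy as np, cv2
from bench import arm
from scipy.spatial.transform import Rotation as R
def cal(c):
    d=arm.calibration(c); return np.array(d["intrinsics"]),np.array(d["camera_from_world"]),d
def proj(c,P):
    K,T,_=cal(c); p=np.atleast_2d(P)@T[:3,:3].T+T[:3,3]
    q=np.c_[p[:,0],-p[:,1],-p[:,2]]@K.T; return q[:,:2]/q[:,2:]
def ray(c,uv,z):
    K,T,_=cal(c); d=np.linalg.inv(K)@np.array([uv[0],uv[1],1.]); d=np.array([d[0],-d[1],-d[2]])
    Ri=T[:3,:3].T; o=-Ri@T[:3,3]; d=Ri@d; return o+d*(z-o[2])/d[2]
def w(c,p):
    _,T,_=cal(c); return T[:3,:3].T@(np.array(p)-T[:3,3])
def shot(c,name,crop=None,s=1):
    a=np.array(arm.capture(c))
    if name:
        b=a if crop is None else a[crop[1]:crop[3],crop[0]:crop[2]]
        cv2.imwrite(f'pics/{name}.png',cv2.cvtColor(cv2.resize(b,None,fx=s,fy=s,interpolation=cv2.INTER_CUBIC),cv2.COLOR_RGB2BGR))
    return a
E
python3 - <<'E'
from h import *
s=arm.state(); print(s)
for c in("top","side"):
    print(c,arm.calibration(c)); shot(c,c+'0',s=1.5)
    for n in("housing","cap","tray","gear0","knob_red","knob_yellow","knob_blue","glue","sander_block","offcut"):
        print(n,[(np.round(w(c,r["location"]),3).tolist(),round(r["p"],2)) for r in arm.search_frame(n,c)][:5])
E
```

```text
{'time_s': 0.0, 'joint_pos': array([ 1.2104854 ,  0.41797495, -0.01031396,  1.61409419,  0.00470276,
        1.11069275, -0.05301531]), 'qd': array([3.15575210e-04, 4.78830772e-05, 9.49926882e-04, 2.69413772e-03,
       2.64961906e-04, 4.94490758e-04, 2.63900781e-03]), 'effort': array([ 2.99818576e-04, -8.51251173e+01,  6.38996847e-01, -4.25990975e+01,
       -4.88143356e-02,  1.85207441e-02,  1.26631007e-04]), 'eef_pos': array([ 0.1957887 , -0.59318912,  0.20485824]), 'tcp_rot': array([-5.57089199e-04,  9.87321362e-01,  1.58733110e-01, -1.32845273e-04]), 'force': array([-0.5073158 , -0.6808579 , -0.71817307]), 'moment': array([ 0.03592323,  0.03668234, -0.00712451]), 'gripper_width': 0.9989364169828159}
top {'intrinsics': array([[438.69535727,   0.        , 255.42046122],
       [  0.        , 438.69535727, 185.07157487],
       [  0.        ,   0.        ,   1.        ]]), 'camera_from_world': array([[-0.02934801, -0.99933387, -0.02169121, -0.0523014 ],
       [ 0.98234166, -0.03284696,  0.18418996, -0.54037031],
       [-0.18477975, -0.01590257,  0.98265129, -1.43199597],
       [
[... 1066 characters left out ...]
3998, -0.82296503],
       [ 0.        ,  0.        ,  0.        ,  1.        ]])}
housing [([0.527, 0.07, 0.023], 0.92)]
cap [([0.533, 0.039, 0.051], 0.58)]
tray [([0.492, 0.316, 0.005], 0.63), ([0.505, -0.077, 0.081], 0.22)]
gear0 [([0.582, -0.252, 0.018], 0.93), ([0.509, -0.37, 0.023], 0.76), ([0.341, -0.223, 0.021], 0.68), ([0.386, -0.393, 0.019], 0.66), ([0.447, -0.257, 0.021], 0.63)]
knob_red [([0.454, 0.123, 0.078], 0.9), ([0.527, 0.066, 0.019], 0.3)]
knob_yellow [([0.51, -0.075, 0.079], 0.67), ([0.452, 0.121, 0.076], 0.44)]
knob_blue [([0.647, 0.063, 0.083], 0.93)]
glue [([0.707, 0.293, 0.092], 0.9)]
sander_block [([0.736, -0.234, 0.032], 0.82)]
offcut [([0.667, -0.359, 0.03], 0.81)]
```

View pics/top0.png

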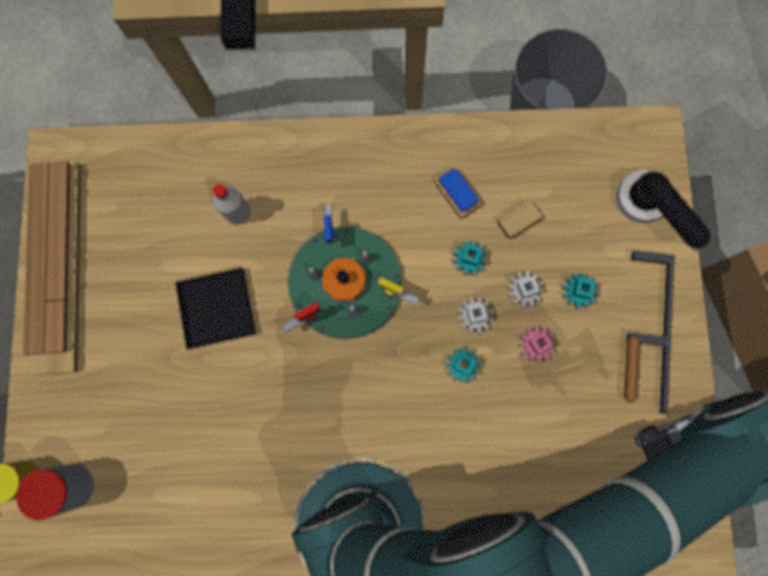

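View pics/side0.png

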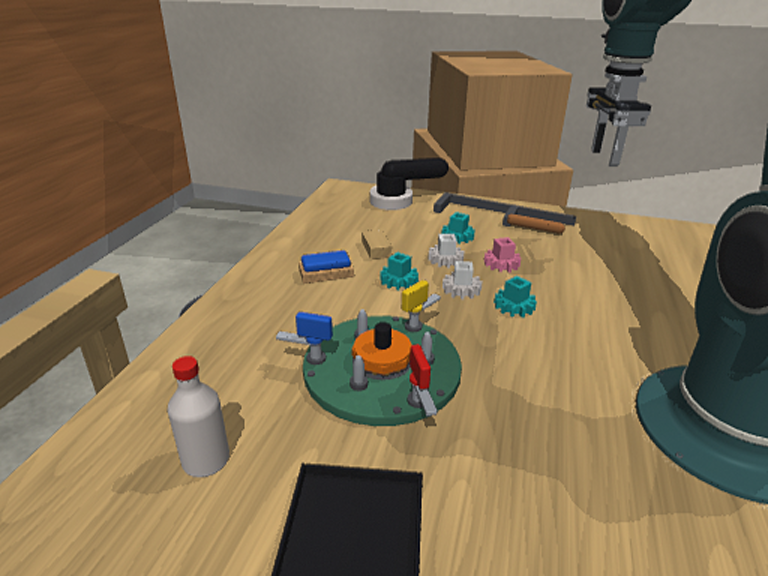

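The white gears are at top pixels (525,289) and (475,315). The look-alikes are turquoise at (470,257), (580,290) and (463,365), and pink at (538,344). The cap is at (343,278), the tray at (215,308). Next I look closer at the housing and the gears.

```bash
python3 - <<'E'
from h import *
a=shot("top",None); b=shot("side",None)
np.save('top0.npy',a); np.save('side0.npy',b)
t=cv2.resize(a[140:240,180:410],None,fx=3.4,fy=3.4,interpolation=cv2.INTER_CUBIC)
s=cv2.resize(b[140:290,180:380],None,fx=3.9,fy=3.9,interpolation=cv2.INTER_CUBIC)
cv2.imwrite('pics/ct.png',t[:,:,::-1]); cv2.imwrite('pics/cs.png',s[:,:,::-1])
E
```

```text
(no output)
```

View pics/ct.png

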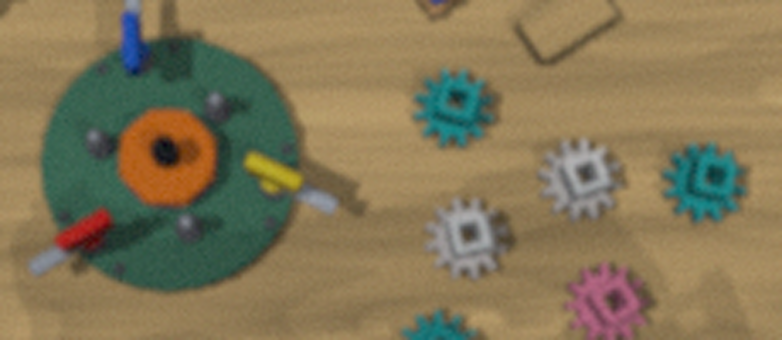

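View pics/cs.png

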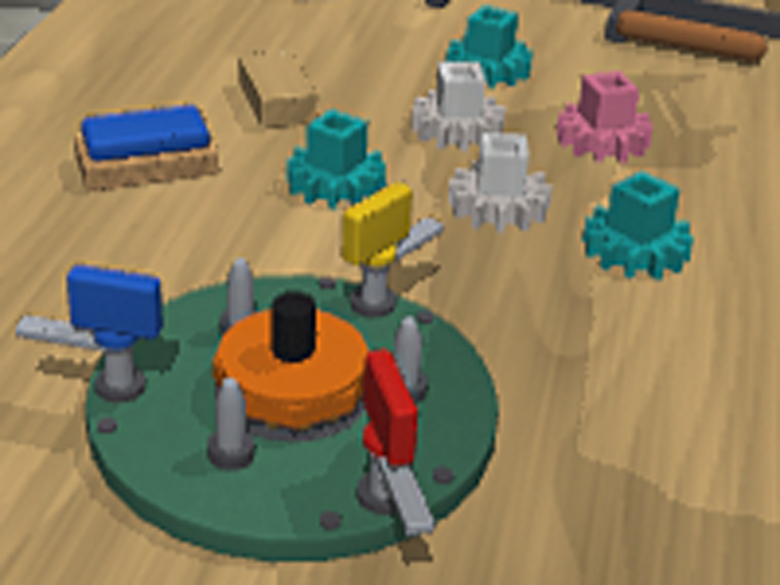

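The crops confirm two white gears, at top crop (468,237) and (583,178), and no other white ones. Shaft tips in the side crop are at (240,262), (228,383) and (409,322). Next I fit the poses.

```bash
cat > fit.py <<'E'
from h import *
from scipy.optimize import minimize, least_squares
def hsv(a): return cv2.cvtColor(a,cv2.COLOR_RGB2HSV)
S=8
def fillpoly(img,pts):
    cv2.fillPoly(img,[np.round(pts*16).astype(np.int32)],255,shift=4)
def gearmask(c,x,y,th,z0=0.,box=None,hub=True,h=0.02):
    "soft silhouette of a gear, box=(u0,v0,u1,v1), supersampled by 4"
    n=4; u0,v0,u1,v1=box; m=np.zeros(((v1-v0)*n,(u1-u0)*n),np.uint8)
    def P(xy,z): 
        cs,sn=np.cos(th),np.sin(th); xy=xy@np.array([[cs,sn],[-sn,cs]])+[x,y]
        return (proj(c,np.c_[xy,np.full(len(xy),z)])-[u0-.5,v0-.5])*n-.5
    ang=np.linspace(0,2*np.pi,40); root=np.c_[np.cos(ang),np.sin(ang)]*0.0305
    parts=[]
    for k in range(12):
        a=k*np.pi/6; q=np.array([[.02,-.00325],[.0404,-.00325],[.0404,.00325],[.02,.00325]])
        parts.append((q@np.array([[np.cos(a),np.sin(a)],[-np.sin(a),np.cos(a)]]),0,h))
    parts.append((root,0,h))
    if hub: parts.append((np.array([[1,1],[1,-1],[-1,-1],[-1,1]])*.018,h,.056))
    for q,a,b in parts:
        A=np.r_[P(q,z0+a),P(q,z0+b)]; fillpoly(m,cv2.convexHull(A.astype(np.float32))[:,0])
    return cv2.resize(m,None,fx=1/n,fy=1/n,interpolation=cv2.INTER_AREA)/255.
def fitgear(c,mask,x,y,z0=0.,th0=None,hub=True,h=0.02,blur=0.8):
    u,v=proj(c,[x,y,z0+.02])[0].astype(int); bx=(u-28,v-28,u+28,v+28)
    T=cv2.GaussianBlur(mask[bx[1]:bx[3],bx[0]:bx[2]].astype(float),(0,0),blur)
    f=lambda p:((cv2.GaussianBlur(gearmask(c,p[0]/100,p[1]/100,p[2],z0,bx,hub,h),(0,0),blur)-T)**2).sum()
    best=None
    per=np.pi/2 if hub else np.pi/6
    p0=minimize(lambda q:f([q[0],q[1],0.2]),[x*100,y*100],method='Nelder-Mead',options=dict(initial_simplex=np.array([[0,0],[.8,0],[0,.8]])+[x*100,y*100],maxiter=40)).x
    for t in np.arange(0,per,np.deg2rad(5)):
        s=np.array([*p0,t]); e=f(s)
        if best is None or e<best[0]: best=(e,s)
    cand=[best[1]]+[best[1]+[0,0,d] for d in ((-np.pi/6,np.pi/6) if hub else ())]
    rs=[minimize(f,s,method='Nelder-Mead',options=dict(initial_simplex=np.array([[0,0,0],[.3,0,0],[0,.3,0],[0,0,.12]])+s,maxiter=120)) for s in cand]
    r=min(rs,key=lambda r:r.fun)
    return r.x[0]/100,r.x[1]/100,np.rad2deg(r.x[2]),r.fun,T.sum()
E
cat > f1.py <<'E'
from fit import *
I={"top":np.load('top0.npy'),"side":np.load('side0.npy')}
ang=np.linspace(0,2*np.pi,120)
for c in I:
    H=hsv(I[c]); g=cv2.inRange(H,(60,70,20),(90,255,255))
    g=cv2.morphologyEx(g,cv2.MORPH_OPEN,np.ones((3,3)))
    n,l,st,ce=cv2.connectedComponentsWithStats(g)
    u,v=proj(c,[.526,.023,.02])[0]
    k=max(range(1,n),key=lambda i:st[i,4]*(np.hypot(*(ce[i]-[u,v]))<40))
    ct=max(cv2.findContours((l==k).astype(np.uint8),cv2.RETR_EXTERNAL,cv2.CHAIN_APPROX_NONE)[0],key=len)
    hull=cv2.convexHull(ct)[:,0].astype(float)
    def f(p):
        xy=np.c_[np.cos(ang),np.sin(ang)]*.132+p[:2]
        A=np.r_[proj(c,np.c_[xy,0*ang]),proj(c,np.c_[xy,0*ang+.02])]
        hh=cv2.convexHull(A.astype(np.float32))
        return [-cv2.pointPolygonTest(hh,(float(q[0]),float(q[1])),True)-.5 for q in hull]
    r=least_squares(f,[.526,.023],loss='soft_l1',f_scale=.7,diff_step=1e-3)
    print(c,'housing',r.x.round(4),'rms',np.sqrt(np.mean(np.square(r.fun))).round(2),np.median(r.fun).round(2))
    for n,lo,hi,z in(("cap",(5,150,80),(18,255,255),None),("red",(0,170,60),(4,255,255),.087),("yel",(22,150,80),(32,255,255),.087),("blue",(105,150,60),(125,255,255),.087)):
        m=cv2.inRange(H,lo,hi); nn,l,st,ce=cv2.connectedComponentsWithStats(m)
        for i in range(1,nn):
            if st[i,4]>25 and np.hypot(*(ce[i]-[u,v]))<60:
                print(n,ce[i].round(1),st[i,4],ray(c,ce[i],z or .049).round(4))
    # white gears
    w_=cv2.inRange(H,(0,0,110 if c=="top" else 120),(179,50,255))
    for x,y in((.452,-.27),(.502,-.385)):
        print('gear',np.round(fitgear(c,w_>0,x,y,blur=1.2 if c=="top" else .7),4))
tips={"side":[(241.5,207.2),(238.5,238.2),(284.9,222.6)],"top":[(98/3.4+180,138/3.4+140),(218/3.4+180,103/3.4+140),(188/3.4+180,225/3.4+140)]}
for c in tips:
    print(c,[ray(c,p,.073).round(4) for p in tips[c]])
E
python3 f1.py
```

```text
top housing [0.5451 0.0192] rms 2.2 -1.68
cap [228.9 185.9] 599 [0.5388 0.0206 0.049 ]
red [204.4 207.5] 77 [0.4625 0.0989 0.087 ]
yel [259.9 190.6] 110 [ 0.5126 -0.084   0.087 ]
blue [218.7 153.4] 81 [0.6432 0.0498 0.087 ]Traceback (most recent call last):
  File "f1.py", line 27, in <module>
    print('gear',np.round(fitgear(c,w_>0,x,y,blur=1.2 if c=="top" else .7),4))
                          ~~~~~~~^^^^^^^^^^^^^^^^^^^^^^^^^^^^^^^^^^^^^^^^^
  File "fit.py", line 34, in fitgear
    rs=[minimize(f,s,method='Nelder-Mead',options=dict(initial_simplex=np.array([[0,0,0],[.3,0,0],[0,.3,0],[0,0,.12]])+s,maxiter=120)) for s in cand]
        ~~~~~~~~^^^^^^^^^^^^^^^^^^^^^^^^^^^^^^^^^^^^^^^^^^^^^^^^^^^^^^^^^^^^^^^^^^^^^^^^^^^^^^^^^^^^^^^^^^^^^^^^^^^^^^^^^^^^^^^^^^^^^^
    res = _minimize_neldermead(fun, x0, args, callback, bounds=bounds,
                               **options)
    fxr = func(xr)
    fx = function(np.copy(x), *(wrapper_args + args))
  File "fit.py", line 26, in <lambda>
    f=lambda p:((cv2.GaussianBlur(gearmask(c,p[0]/100,p[1]/100,p[2],z0,bx,hub,h),(0,0),blur)-T)**2).sum()
                                  ~~~~~~~~^^^^^^^^^^^^^^^^^^^^^^^^^^^^^^^^^^^^^^
  File "fit.py", line 21, in gearmask
    A=np.r_[P(q,z0+a),P(q,z0+b)]; fillpoly(m,cv2.convexHull(A.astype(np.float32))[:,0])
                      ~^^^^^^^^
  File "fit.py", line 12, in P
    return (proj(c,np.c_[xy,np.full(len(xy),z)])-[u0-.5,v0-.5])*n-.5
            ~~~~^^^^^^^^^^^^^^^^^^^^^^^^^^^^^^^^
  File "h.py", line 7, in proj
    K,T,_=cal(c); p=np.atleast_2d(P)@T[:3,:3].T+T[:3,3]
          ~~~^^^
  File "h.py", line 5, in cal
    d=arm.calibration(c); return np.array(d["intrinsics"]),np.array(d["camera_from_world"]),d
ValueError: time passes only in moves, steps and waits
```

```bash
python3 - <<'E'
s=open('h.py').read()
s=s.replace("def cal(c):","import functools\n@functools.lru_cache(None)\ndef cal(c):")
open('h.py','w').write(s)
E
time python3 f1.py
```

```text
top housing [0.5451 0.0192] rms 2.2 -1.68
cap [228.9 185.9] 599 [0.5388 0.0206 0.049 ]
red [204.4 207.5] 77 [0.4625 0.0989 0.087 ]
yel [259.9 190.6] 110 [ 0.5126 -0.084   0.087 ]
blue [218.7 153.4] 81 [0.6432 0.0498 0.087 ]
gear [ 4.530000e-01 -2.728000e-01  1.236740e+01  3.964120e+01  3.534869e+02]
gear [ 5.095000e-01 -3.930000e-01  1.987410e+01  7.859140e+01  4.275125e+02]
side housing [0.5389 0.0194] rms 6.9 -0.3
cap [255.  234.8] 792 [0.5335 0.0416 0.049 ]
red [279.3 245. ] 305 [0.4604 0.1061 0.087 ]
yel [276.2 197.4] 283 [ 0.5111 -0.0782  0.087 ]
blue [209.1 218.1] 390 [0.6434 0.0587 0.087 ]
gear [ 4.533000e-01 -2.739000e-01  1.108310e+01  3.209913e+02  7.735894e+02]
gear [ 5.069000e-01 -3.866000e-01  1.572370e+01  3.428238e+02  7.080581e+02]
side [array([ 0.5902, -0.0276,  0.073 ]), array([0.5579, 0.0936, 0.073 ]), array([0.4693, 0.0042, 0.073 ])]
top [array([0.5545, 0.0854, 0.073 ]), array([ 0.5856, -0.0333,  0.073 ]), array([ 0.4655, -0.0012,  0.073 ])]
real	0m5.311s
user	0m5.793s
sys	0m0.136s
```

```bash
cat > f2.py <<'E'
from fit import *
I={"top":np.load('top0.npy'),"side":np.load('side0.npy')}
ang=np.linspace(0,2*np.pi,120)
for c in I:
    H=hsv(I[c]); print(H[tuple(proj(c,[.537,.12,.02])[0].astype(int)[::-1])])
    g=cv2.inRange(H,(50,50,15),(95,255,255))
    roi=np.zeros_like(g); cen=proj(c,[.537,.02,.02])[0]
    cv2.circle(roi,tuple(cen.astype(int)),58 if c=="side" else 46,255,-1); g&=roi
    g=cv2.morphologyEx(g,cv2.MORPH_CLOSE,np.ones((3,3)))
    n,l,st,ce=cv2.connectedComponentsWithStats(g); k=1+np.argmax(st[1:,4])
    ct=max(cv2.findContours((l==k).astype(np.uint8),cv2.RETR_EXTERNAL,cv2.CHAIN_APPROX_NONE)[0],key=len)[:,0].astype(float)
    def f(p):
        xy=np.c_[np.cos(ang),np.sin(ang)]*.132+p[:2]
        A=np.r_[proj(c,np.c_[xy,0*ang]),proj(c,np.c_[xy,0*ang+.02])]
        hh=cv2.convexHull(A.astype(np.float32))
        return np.array([-cv2.pointPolygonTest(hh,(float(q[0]),float(q[1])),True) for q in ct])-p[2]
    r=least_squares(f,[.537,.02,0],loss='cauchy',f_scale=.4,diff_step=1e-3,x_scale=[.01,.01,1])
    print(c,r.x.round(4),np.median(abs(r.fun)).round(2),len(ct))
    # overlay with model centre (.537,.019)
    s=4; bx=[int(cen[0])-62,int(cen[1])-58,int(cen[0])+62,int(cen[1])+50]
    im=cv2.resize(I[c][bx[1]:bx[3],bx[0]:bx[2]],None,fx=s,fy=s,interpolation=cv2.INTER_CUBIC)
    import sys
    X,Y,TH=.537,.019,np.deg2rad(float(sys.argv[1]))
    def dr(pts,col):
        q=(proj(c,pts)-[bx[0]-.5,bx[1]-.5])*s
        cv2.polylines(im,[q.round().astype(np.int32)],False,col,1)
    for z in(0,.02): dr(np.c_[X+.132*np.cos(ang),Y+.132*np.sin(ang),0*ang+z],(255,255,0))
    for k in range(3):
        a=TH+k*2*np.pi/3; x,y=X+.072*np.cos(a),Y+.072*np.sin(a)
        for z,rr in((.076,.004),(.064,.0088),(.03,.0088)): dr(np.c_[x+rr*np.cos(ang),y+rr*np.sin(ang),0*ang+z],[(255,0,0),(0,255,0),(0,0,255)][k])
        a+=np.pi/3; x,y=X+.11*np.cos(a),Y+.11*np.sin(a); dr([[x,y,.02],[x,y,.107]],[(255,0,0),(255,255,0),(0,0,255)][k])
    for z in (.032,.051): dr(np.c_[X+.047*np.cos(ang),Y+.047*np.sin(ang),0*ang+z],(255,255,255))
    cv2.imwrite(f'pics/ov_{c}.png',im[:,:,::-1])
a=cv2.imread('pics/ov_top.png');b=cv2.imread('pics/ov_side.png');cv2.imwrite('pics/ov.png',cv2.resize(np.hstack([a,b]),None,fx=.8,fy=.8))
E
# shaft directions, knob order red 60 from x
python3 - <<'E'
import numpy as np
c=np.array([.537,.019])
for p in [(.5875,-.030),(.556,.0895),(.467,.0015)]: print(np.rad2deg(np.arctan2(*(np.array(p)-c)[::-1])).round(1))
for n,p in dict(red=(.4615,.1025),yel=(.512,-.081),blue=(.643,.054)).items(): print(n,np.rad2deg(np.arctan2(*(np.array(p)-c)[::-1])).round(1))
E
python3 f2.py 75
```

```text
-44.1
74.9
-166.0
red 132.1
yel -104.0
blue 18.3
[ 76 106 101]
top [ 0.5404  0.0209 -1.5256] 0.41 270
[ 75 106 111]
side [ 0.5401  0.0258 -1.7839] 4.27 301
```

View pics/ov.png

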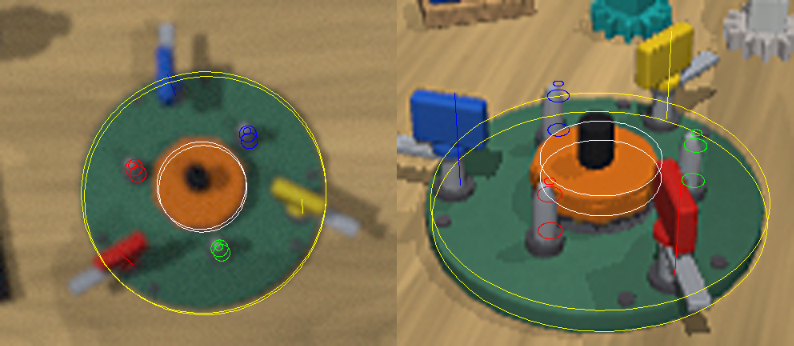

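The overlay shows the housing centre should move about 4 mm in +x and 2 mm in +y, to roughly (0.541, 0.0215), with shaft0 at about 75°. That is close enough for the cap, so I set out.

```bash
cat > go.py <<'E'
from h import *
def go(x,y,z,ydir=None,tilt=0):
    "shift/turn from the measured pose to TCP x,y,z; ydir = world angle (deg) of jaw axis (mod 180), None keeps"
    s=arm.state(); q=np.array(s["tcp_rot"]); M=R.from_quat(q[[1,2,3,0]]); p=np.array(s["eef_pos"])
    ty=M.as_matrix()[:,1]; a0=np.rad2deg(np.arctan2(ty[1],ty[0]))
    if ydir is None: a=a0
    else: a=a0+(ydir-a0+90)%180-90
    r=np.deg2rad(a); Y=np.array([np.cos(r),np.sin(r),0]); Z=np.array([0,0,-1.]); X=np.cross(Y,Z)
    D=M.inv()*R.from_matrix(np.c_[X,Y,Z])
    sh=M.inv().apply(np.array([x,y,z])-p)*1000
    print('pos',p.round(4),'ydir',a0.round(1),'j',np.round(s['joint_pos'],2).tolist(),'F',np.round(s['force'],1),'M',np.round(s['moment'],2),'w',round(s['gripper_width']*94,1),'t',round(s['time_s'],1))
    print('shift',sh.round(1).tolist(),'turn',np.rad2deg(D.as_rotvec()).round(1).tolist(),'->',round(a,1))
E
python3 -c "
from go import *
go(.541,.0215,.17)"
```

```text
pos [ 0.1959 -0.5935  0.2054] ydir -71.7 j [1.21, 0.42, -0.01, 1.61, 0.0, 1.11, -0.05] F [ 1.1 -1.  -0.4] M [-0.05  0.02 -0.05] w 94.1 t 1.2
shift [520.5, -475.8, 35.5] turn [-0.0, 0.0, 0.0] -> -71.7
```

Emit:
apply_moves([
  [[520,-476,35],[0,0,0]],
  [[520,-476,35],[0,0,0]],
  [[520,-476,35],[0,0,0]],
  [[520,-476,35],[0,0,0]],
  [[520,-476,35],[0,0,0]],
  [[520,-476,35],[0,0,0]],
  [[520,-476,35],[0,0,0]],
  [[520,-476,35],[0,0,0]],
  [[520,-476,35],[0,0,0]],
  [[520,-476,35],[0,0,0]],
  [[520,-476,35],[0,0,0]],
  [[520,-476,35],[0,0,0]],
], jaw=60)

```text
time_s: 2.4
eef_pos: [0.4896, -0.0688, 0.1759]
tcp_rot: [0.0, 0.987, 0.159, 0.0]
force: [0.5, -0.6, -0.1]
gripper_width: 0.635
```

```bash
python3 -c "
from go import *
go(.541,.0215,.12)"
```

```text
pos [ 0.4896 -0.0688  0.1759] ydir -71.7 j [0.42, 0.24, -0.39, 1.95, 0.11, 0.97, -1.28] F [ 0.5 -0.6 -0.1] M [-0.12 -0.07  0.05] w 59.7 t 2.4
shift [77.1, -69.7, 55.9] turn [0.0, -0.0, 0.0] -> -71.7
```

Emit:
apply_moves([
  [[77,-70,6],[0,0,0]],
  [[77,-70,6],[0,0,0]],
  [[77,-70,6],[0,0,0]],
  [[77,-70,56],[0,0,0]],
  [[77,-70,56],[0,0,0]],
  [[77,-70,56],[0,0,0]],
])

```text
time_s: 3.0
eef_pos: [0.5404, 0.0214, 0.1204]
tcp_rot: [0.0, 0.987, 0.158, -0.001]
force: [-0.2, 0.2, 0.7]
gripper_width: 0.639
```

```bash
python3 - <<'E'
from go import *
b=shot("side",None); 
P=arm.state()['eef_pos']; print(P,proj("side",P))
cv2.imwrite('pics/c1.png',cv2.resize(b[120:290,180:340],None,fx=3.5,fy=3.5,interpolation=cv2.INTER_CUBIC)[:,:,::-1])
go(.541,.0215,.058)
E
```

```text
[0.54117187 0.0213862  0.121346  ] [[254.71499416 204.89321363]]
pos [0.5412 0.0214 0.1213] ydir -71.8 j [0.24, 0.4, -0.42, 1.89, 0.2, 0.89, -1.52] F [1.  0.1 0.8] M [-0.01 -0.05  0.01] w 60.2 t 3.0
shift [-0.2, -0.2, 63.3] turn [0.0, -0.1, 0.0] -> -71.8
```

View pics/c1.png

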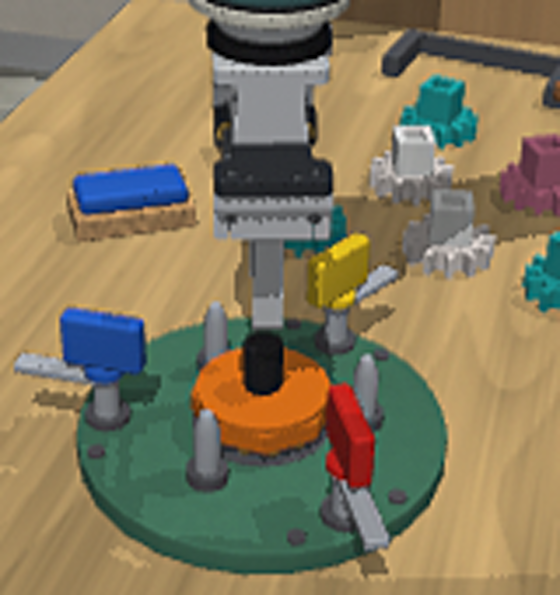

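The fingers line up with the handle (finger at crop column 267, handle at 263). I go down and grip.

Emit:
apply_moves([
  [[0,0,40],[0,0,0]],
  [[0,0,61],[0,0,0]],
  [[0,0,61],[0,0,0]],
  [[0,0,61],[0,0,0]],
])

```text
time_s: 3.45
eef_pos: [0.5422, 0.0212, 0.0622]
tcp_rot: [0.0, 0.987, 0.158, 0.001]
force: [0.8, 0.9, 0.5]
gripper_width: 0.634
```

Emit:
apply_moves([
  [[0,0,0],[0,0,0]],
  [[0,0,0],[0,0,0]],
  [[0,0,0],[0,0,0]],
  [[0,0,0],[0,0,0]],
  [[0,0,0],[0,0,0]],
  [[0,0,0],[0,0,0]],
], jaw=18)

```text
time_s: 4.05
eef_pos: [0.5423, 0.0214, 0.0625]
tcp_rot: [0.0, 0.987, 0.158, 0.002]
force: [-1.7, 0.7, 7.1]
gripper_width: 0.29
```

```bash
python3 -c "
from go import *
go(.541,.0215,.16)
go(.49,.324,.16,-80)
I=np.load('top0.npy')
H=cv2.cvtColor(I,cv2.COLOR_RGB2HSV)
m=cv2.inRange(H,(0,0,0),(179,255,45)); n,l,st,ce=cv2.connectedComponentsWithStats(m)
u=proj('top',[.49,.324,.02])[0]
k=min([i for i in range(1,n) if st[i,4]>300],key=lambda i:np.hypot(*(ce[i]-u)))
c=cv2.findContours((l==k).astype(np.uint8),0,2)[0][0]; r=cv2.minAreaRect(c); print(r)
print(ray('top',r[0],.015))
b=cv2.boxPoints(r); print([ray('top',q,.02).round(3) for q in b])
"
```

```text
pos [0.5423 0.0214 0.0625] ydir -71.8 j [0.22, 0.48, -0.39, 1.93, 0.25, 0.78, -1.57] F [-1.7  0.7  7.1] M [ 0.18  0.44 -0.02] w 27.3 t 4.0
shift [-0.9, -0.4, -97.5] turn [0.1, -0.2, 0.0] -> -71.8
pos [0.5423 0.0214 0.0625] ydir -71.8 j [0.22, 0.48, -0.39, 1.93, 0.25, 0.78, -1.57] F [-1.7  0.7  7.1] M [ 0.18  0.44 -0.02] w 27.3 t 4.0
shift [45.1, -303.7, -97.7] turn [0.1, -0.2, 8.2] -> -80.0
((143.0365753173828, 205.1707305908203), (43.79158401489258, 46.79483413696289), 77.90524291992188)
[0.48745713 0.32073125 0.015     ]
[array([0.548, 0.416, 0.02 ]), array([0.577, 0.257, 0.02 ]), array([0.427, 0.224, 0.02 ]), array([0.398, 0.38 , 0.02 ])]
```

Emit:
apply_moves([
  [[0,0,-50],[0,0,0]],
  [[0,0,-98],[0,0,0]],
  [[0,0,-98],[0,0,0]],
  [[46,-300,-98],[0,0,0]],
  [[46,-300,-98],[0,0,0]],
  [[46,-300,-98],[0,0,0]],
  [[46,-300,-98],[0,0,0]],
  [[46,-300,-98],[0,0,0]],
  [[46,-300,-98],[0,0,0]],
  [[46,-300,-98],[0,0,0]],
  [[46,-300,-98],[0,0,0]],
  [[46,-300,-98],[0,0,0]],
])

```text
time_s: 5.25
eef_pos: [0.4923, 0.3196, 0.1599]
tcp_rot: [0.001, 0.987, 0.158, 0.001]
force: [0.7, -0.7, -1.2]
gripper_width: 0.292
```

```bash
python3 - <<'E'
from go import *
go(.4875,.322,.038)
a=shot("top",None); b=shot("side",None)
cv2.imwrite('pics/c2.png',cv2.resize(np.hstack([a[120:280,60:300],b[130:384,130:380][:160]]) if 0 else b[:, 60:],None,fx=1.5,fy=1.5)[:,:,::-1])
E
```

```text
pos [0.4923 0.3196 0.1599] ydir -71.9 j [-0.22, 0.44, -0.52, 1.74, 0.26, 1.02, -2.1] F [ 0.7 -0.7 -1.2] M [-0.05  0.03 -0.03] w 27.5 t 5.2
shift [-4.1, -4.0, 121.9] turn [0.1, -0.1, 0.0] -> -71.9
```

View pics/c2.png

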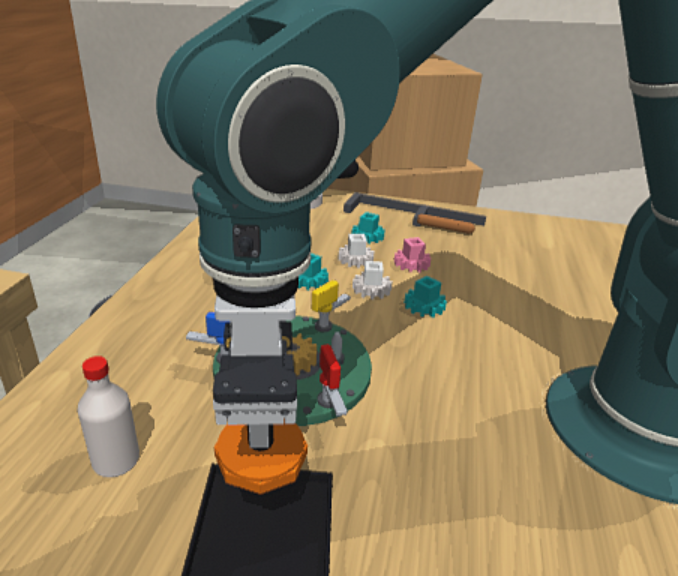

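The cap is held level in the fingers above the tray, with the cap at (262,455). I lower it and release.

Emit:
apply_moves([
  [[-4,-4,50],[0,0,0]],
  [[-4,-4,100],[0,0,0]],
  [[-4,-4,118],[0,0,0]],
  [[-4,-4,123],[0,0,0]],
  [[-4,-4,123],[0,0,0]],
])

```text
time_s: 5.85
eef_pos: [0.4881, 0.3203, 0.037]
tcp_rot: [0.001, 0.988, 0.156, 0.001]
force: [0.5, -0.1, -0.9]
gripper_width: 0.289
```

Emit:
apply_moves([
  [[0,0,0],[0,0,0]],
  [[0,0,0],[0,0,0]],
  [[0,0,0],[0,0,0]],
  [[0,0,-50],[0,0,0]],
  [[0,0,-100],[0,0,0]],
  [[0,0,-140],[0,0,0]],
  [[0,0,-140],[0,0,0]],
], jaw=60)

```text
time_s: 6.55
eef_pos: [0.4898, 0.3222, 0.1828]
tcp_rot: [-0.0, 0.988, 0.156, 0.005]
force: [-0.1, 0.3, -0.8]
gripper_width: 0.635
```

```bash
python3 - <<'E'
from go import *
go(.451,-.273,.17,12)
E
```

```text
pos [0.4898 0.3222 0.1828] ydir -72.0 j [-0.22, 0.41, -0.54, 1.73, 0.25, 1.05, -2.09] F [-0.1  0.3 -0.8] M [-0.04 -0.01  0.  ] w 59.7 t 6.5
shift [-220.9, 554.1, 11.3] turn [0.5, -0.4, -84.0] -> 12.0
```

Emit:
apply_moves([
  [[-221,554,12],[0,0,6]],
  [[-221,554,12],[0,0,6]],
  [[-221,554,12],[0,0,6]],
  [[-221,554,12],[0,0,6]],
  [[-221,554,12],[0,0,6]],
  [[-221,554,12],[0,0,6]],
  [[-221,554,12],[0,0,6]],
  [[-221,554,12],[0,0,6]],
  [[-221,554,12],[0,0,6]],
  [[-221,554,12],[0,0,6]],
  [[-221,554,12],[0,0,6]],
  [[-221,554,12],[0,0,6]],
])

```text
time_s: 7.75
eef_pos: [0.45, -0.2755, 0.1693]
tcp_rot: [-0.0, 0.995, 0.104, 0.005]
force: [1.0, 0.6, 0.5]
gripper_width: 0.642
```

```bash
cat > f3.py <<'E'
from fit import *
from go import go
I={c:shot(c,None) for c in("top","side")}
for c in I:
    np.save(c+'1.npy',I[c]); H=hsv(I[c])
    w_=cv2.inRange(H,(0,0,105 if c=="top" else 115),(179,50,255))
    for x,y in((.452,-.27),(.507,-.387)):
        print(c,'gear',np.round(fitgear(c,w_>0,x,y,blur=1.2 if c=="top" else .7),4).tolist())
    for n in ("gear0","cap","tray","pinion"): print(c,n,[(np.round(w(c,r["location"]),3).tolist(),round(r["p"],2)) for r in arm.search_frame(n,c)][:6])
    cen=proj(c,[.541,.0215,.04])[0].astype(int); d=38
    h=cv2.resize(I[c][cen[1]-d:cen[1]+d,cen[0]-50:cen[0]+50],None,fx=4,fy=4,interpolation=cv2.INTER_CUBIC); cv2.imwrite(f'pics/p_{c}.png',h[:,:,::-1])
a=cv2.imread('pics/p_top.png');b=cv2.imread('pics/p_side.png');cv2.imwrite('pics/p.png',np.hstack([a,b]))
go(.452,-.273,.025,-78)
E
python3 f3.py
```

```text
top gear [0.4555, -0.2636, 18.4915, 297.557, 5.4539]
top gear [0.4961, -0.3352, 43.9313, 306.6559, 17.0]
top gear0 [([0.498, -0.511, 0.016], 0.87), ([0.582, -0.26, 0.022], 0.76), ([0.65, 0.045, 0.106], 0.6), ([0.373, -0.417, 0.019], 0.5)]
top cap [([0.476, 0.312, 0.022], 0.68)]
top tray [([0.493, 0.328, 0.005], 0.69)]
top pinion [([0.536, 0.022, 0.041], 0.93)]
side gear [0.453, -0.2726, 10.5285, 268.8289, 743.0194]
side gear [0.5071, -0.3857, 13.9157, 432.2454, 721.6841]
side gear0 [([0.341, -0.222, 0.022], 0.84), ([0.384, -0.395, 0.021], 0.76), ([0.489, -0.498, 0.02], 0.75), ([0.451, -0.257, 0.022], 0.71), ([0.582, -0.252, 0.018], 0.71), ([0.504, -0.368, 0.023], 0.67)]
side cap [([0.482, 0.334, 0.025], 0.58)]
side tray [([0.504, 0.319, 0.006], 0.8)]
side pinion [([0.537, 0.038, 0.047], 0.85)]
pos [ 0.4512 -0.2721  0.1695] ydir -77.9 j [0.67, 0.29, -0.21, 1.89, 0.07, 0.96, -0.93] F [-0.2  1.4  0.5] M [-0.02 -0.01 -0.03] w 59.8 t 8.2
shift [-0.8, 1.1, 144.5] turn [0.0, -0.6, 0.1] -> -78.0
```

View pics/p.png

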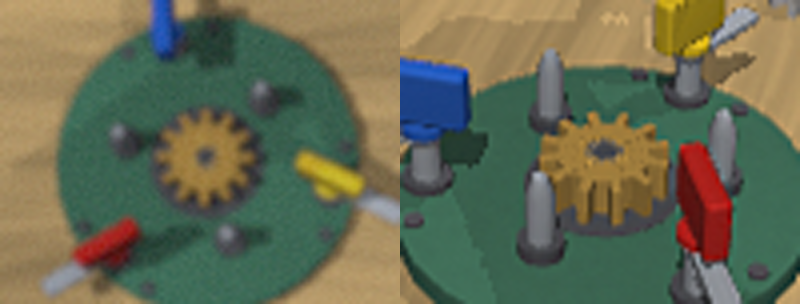

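The cap is in the tray and the brass pinion now shows. I grip the first gear while fitting the pinion angle.

Emit:
apply_moves([
  [[0,0,50],[0,0,0]],
  [[0,0,100],[0,0,0]],
  [[0,0,130],[0,0,0]],
  [[0,0,144],[0,0,0]],
  [[0,0,144],[0,0,0]],
])

```text
time_s: 8.75
eef_pos: [0.4522, -0.2711, 0.0245]
tcp_rot: [-0.001, 0.994, 0.105, 0.004]
force: [-0.2, -0.2, -0.6]
gripper_width: 0.634
```

Emit:
apply_moves([
  [[0,0,0],[0,0,0]],
  [[0,0,0],[0,0,0]],
  [[0,0,0],[0,0,0]],
  [[0,0,0],[0,0,0]],
  [[0,0,0],[0,0,0]],
], jaw=28)

```text
time_s: 9.25
eef_pos: [0.4528, -0.2716, 0.0257]
tcp_rot: [-0.0, 0.994, 0.105, 0.005]
force: [-1.6, 1.2, 10.5]
gripper_width: 0.382
```

```bash
cat > f4.py <<'E'
from fit import *
from go import go
I={c:np.load(c+'1.npy') for c in("top","side")}
for c in I:
    H=hsv(I[c]); cen=proj(c,[.541,.0215,.045])[0].astype(int)
    print(H[cen[1]-4:cen[1]+5:4,cen[0]+6],H[cen[1]+8,cen[0]-6:cen[0]+7:6])
    m=cv2.inRange(H,(14,90,50),(26,255,255)); r=np.zeros_like(m); cv2.circle(r,tuple(cen),24,255,-1); m&=r
    # fill bore
    m=cv2.morphologyEx(m,cv2.MORPH_CLOSE,np.ones((3,3))) if c=="side" else m
    cv2.circle(m,tuple(proj(c,[.541,.0215,.046])[0].round().astype(int)),4,255,-1)
    cv2.imwrite(f'pics/m_{c}.png',cv2.resize(m[cen[1]-28:cen[1]+28,cen[0]-28:cen[0]+28],None,fx=6,fy=6,interpolation=0))
    print(c,'pinion',np.round(fitgear(c,m>0,.541,.0215,z0=.02,hub=False,h=.026,blur=1. if c=="top" else .7),4).tolist())
go(.451,-.272,.12)
E
python3 f4.py; cd pics; python3 -c "
import cv2,numpy as np; cv2.imwrite('m.png',np.hstack([cv2.imread('m_top.png'),cv2.imread('m_side.png')]))"
```

```text
[[ 20 154 154]
 [ 19 155 161]
 [ 20 156 157]] [[ 14  85  90]
 [ 21 150 158]
 [ 19 155 127]]
top pinion [0.5407, 0.0211, -2.278, 2.4627, 390.0]
[[ 19 164 160]
 [ 19 160 155]
 [ 19 160 167]] [[ 20 153 123]
 [ 19 159 162]
 [ 19 157 146]]
side pinion [0.5394, 0.0231, -2.9054, 65.9904, 735.0104]
pos [ 0.4528 -0.2716  0.0257] ydir -77.9 j [0.64, 0.5, -0.18, 1.99, 0.13, 0.66, -0.99] F [-1.6  1.2 10.5] M [-0.04  0.36 -0.09] w 35.9 t 9.2
shift [-0.9, -0.0, -94.4] turn [0.0, -0.6, 0.0] -> -77.9
```

View pics/m.png

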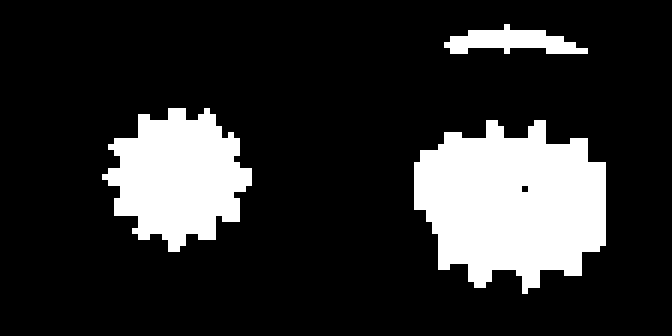

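The pinion fits very well in the top view: centre (0.5407, 0.0211), tooth angle −2.3°. With shaft0 at 75°, the gear yaw needed is about 17.3° mod 30. The gear is gripped (35.9 mm), so I carry it above shaft1.

Emit:
apply_moves([
  [[0,0,-50],[0,0,0]],
  [[0,0,-100],[0,0,0]],
  [[0,0,-140],[0,0,0]],
  [[0,0,-140],[0,0,0]],
  [[0,0,-140],[0,0,-5]],
  [[0,0,-140],[0,0,-5]],
])

```text
time_s: 9.85
eef_pos: [0.451, -0.2718, 0.1653]
tcp_rot: [-0.0, 0.989, 0.149, 0.005]
force: [-0.8, -0.1, -3.5]
gripper_width: 0.378
```

```bash
python3 -c "
from go import *
go(.471,.0029,.16,-72.7)"
```

```text
pos [ 0.451  -0.2718  0.1653] ydir -72.8 j [0.68, 0.29, -0.23, 1.9, 0.07, 0.95, -0.85] F [-0.8 -0.1 -3.5] M [-0.06  0.05 -0.06] w 35.5 t 9.8
shift [100.2, -256.5, 6.1] turn [0.0, -0.5, -0.1] -> -72.7
```

Emit:
apply_moves([
  [[100,-256,5],[0,-0.5,0]],
  [[100,-256,5],[0,-0.5,0]],
  [[100,-256,5],[0,-0.5,0]],
  [[100,-256,5],[0,-0.5,0]],
  [[100,-256,5],[0,-0.5,0]],
  [[100,-256,5],[0,-0.5,0]],
  [[100,-256,5],[0,-0.5,0]],
  [[100,-256,5],[0,-0.5,0]],
  [[100,-256,5],[0,-0.5,0]],
])

```text
time_s: 10.75
eef_pos: [0.4707, 0.0014, 0.1606]
tcp_rot: [0.0, 0.989, 0.148, -0.0]
force: [0.0, 0.1, -3.6]
gripper_width: 0.382
```

```bash
python3 - <<'E'
from go import *
go(.471,.0029,.105,-72.7)
s=arm.state(); b=shot("side",None); np.save('side2.npy',b)
ang=np.linspace(0,2*np.pi,60); P=s['eef_pos']
cen=proj("side",[.471,.0029,.08])[0].astype(int); bx=(cen[0]-50,cen[1]-60,cen[0]+50,cen[1]+40); k=5
im=cv2.resize(b[bx[1]:bx[3],bx[0]:bx[2]],None,fx=k,fy=k,interpolation=cv2.INTER_CUBIC)
def ci(x,y,z,r,c):
    q=(proj("side",np.c_[x+r*np.cos(ang),y+r*np.sin(ang),0*ang+z])-[bx[0]-.5,bx[1]-.5])*k
    cv2.polylines(im,[q.round().astype(np.int32)],True,c,1)
ci(.471,.0029,.076,.004,(255,0,0)); ci(.471,.0029,.064,.0088,(255,0,0)); ci(.471,.0029,.03,.0088,(255,0,0))
for dz in(.025,.005): ci(P[0],P[1],P[2]-dz,.0405,(255,255,0))
cv2.imwrite('pics/g1.png',im[:,:,::-1])
E
```

```text
pos [0.4707 0.0014 0.1606] ydir -72.9 j [0.29, 0.22, -0.41, 2.02, 0.11, 0.92, -1.44] F [ 0.   0.1 -3.6] M [-0.04 -0.04  0.05] w 35.9 t 10.8
shift [0.7, -1.4, 55.6] turn [0.0, 0.0, -0.2] -> -72.7
```

View pics/g1.png

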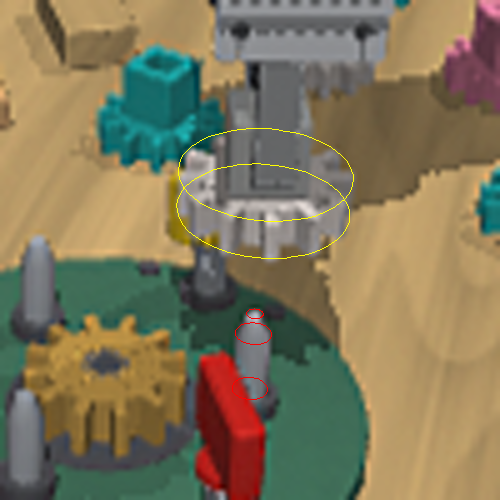

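The predicted shaft matches the picture (tip at (255,314)) and so does the held gear. I lower to just above the teeth.

Emit:
apply_moves([
  [[1,-1.5,30],[0,0,0]],
  [[1,-1.5,50],[0,0,0]],
  [[1,-1.5,60],[0,0,0]],
  [[1,-1.5,70],[0,0,0]],
  [[1,-1.5,80],[0,0,0]],
  [[1,-1.5,84],[0,0,0]],
  [[1,-1.5,84],[0,0,0]],
])

```text
time_s: 11.5
eef_pos: [0.4713, 0.0029, 0.0765]
tcp_rot: [0.0, 0.989, 0.148, -0.0]
force: [0.6, 0.1, -2.6]
gripper_width: 0.383
```

```bash
python3 -c "
from go import *
go(.471,.0029,.055,-72.7)"
```

```text
pos [0.4713 0.0029 0.0765] ydir -73.0 j [0.25, 0.35, -0.38, 2.09, 0.19, 0.74, -1.52] F [ 0.6  0.1 -2.6] M [ 0.01  0.04 -0.  ] w 36.0 t 11.5
shift [-0.2, -0.1, 21.5] turn [0.0, 0.0, -0.3] -> -72.7
```

On the shaft with almost no side force. Now I go down while rocking.

Emit:
apply_moves([
  [[0,0,4],[0,0,0]],
  [[0,0,6],[0,0,1]],
  [[0,0,8],[0,0,-1]],
  [[0,0,9],[0,0,-2]],
  [[0,0,10],[0,0,0]],
  [[0,0,11],[0,0,2]],
  [[0,0,11],[0,0,0]],
])

```text
time_s: 12.2
eef_pos: [0.4712, 0.0032, 0.0655]
tcp_rot: [0.0, 0.989, 0.148, -0.0]
force: [-0.3, -0.5, -3.7]
gripper_width: 0.384
```

```bash
python3 -c "
from go import *
go(.471,.0029,.055,-72.7)"
```

```text
pos [0.4712 0.0032 0.0655] ydir -72.9 j [0.25, 0.37, -0.37, 2.09, 0.2, 0.71, -1.53] F [-0.3 -0.5 -3.7] M [ 0.03 -0.   -0.01] w 36.1 t 12.2
shift [-0.3, 0.2, 10.5] turn [0.0, 0.0, -0.2] -> -72.7
```

Emit:
apply_moves([
  [[0,0,3],[0,0,0.5]],
  [[0,0,5],[0,0,-0.5]],
  [[0,0,7],[0,0,0.5]],
  [[0,0,9],[0,0,-0.5]],
  [[0,0,10],[0,0,0]],
  [[0,0,10.5],[0,0,0]],
  [[0,0,10.5],[0,0,0]],
])

```text
time_s: 12.9
eef_pos: [0.4713, 0.0032, 0.0556]
tcp_rot: [0.0, 0.989, 0.148, -0.0]
force: [-7.0, -0.5, 16.5]
gripper_width: 0.382
```

```bash
python3 -c "
from go import *
go(.471,.0029,.055,-72.7)"
```

```text
pos [0.4713 0.0032 0.0556] ydir -72.9 j [0.24, 0.39, -0.37, 2.1, 0.22, 0.69, -1.54] F [-7.  -0.5 16.5] M [0.13 1.76 0.11] w 35.9 t 12.9
shift [-0.4, 0.2, 0.6] turn [0.1, 0.0, -0.2] -> -72.7
```

It has reached the shoulder (16 N up). I release and go for the second gear.

Emit:
apply_moves([
  [[0,0,0],[0,0,0]],
  [[0,0,0],[0,0,0]],
  [[0,0,0],[0,0,0]],
  [[0,0,-30],[0,0,0]],
  [[0,0,-80],[0,0,0]],
  [[0,0,-120],[0,0,0]],
  [[0,0,-120],[0,0,0]],
], jaw=54)

```text
time_s: 13.6
eef_pos: [0.4737, 0.0034, 0.1803]
tcp_rot: [0.001, 0.989, 0.148, 0.004]
force: [-0.7, -0.3, -1.2]
gripper_width: 0.571
```

```bash
python3 - <<'E'
from fit import *
from go import go
I={c:shot(c,None) for c in("top","side")}
for c in I:
    H=hsv(I[c]); np.save(c+'3.npy',I[c])
    w_=cv2.inRange(H,(0,0,105 if c=="top" else 115),(179,50,255))
    print(c,'A',np.round(fitgear(c,w_>0,.507,-.387,blur=1.2 if c=="top" else .7),4).tolist())
    print(c,'on shaft',np.round(fitgear(c,w_>0,.471,.003,z0=.03,blur=1.2 if c=="top" else .7),4).tolist())
cen=proj("side",[.471,.0029,.05])[0].astype(int)
x=I["side"][cen[1]-70:cen[1]+40,cen[0]-60:cen[0]+60]
u=proj("top",[.507,-.387,.02])[0].astype(int); y=I["top"][u[1]-35:u[1]+35,u[0]-38:u[0]+38]
im=np.hstack([cv2.resize(x,(480,440),interpolation=cv2.INTER_CUBIC),cv2.resize(y,None,fx=440/70,fy=440/70,interpolation=cv2.INTER_CUBIC)[:,:300+20]])
cv2.imwrite('pics/g2.png',im[:,:,::-1])
go(.507,-.387,.17,-73)
E
```

```text
top A [0.51, -0.3948, 47.9026, 16.9769, 321.3864]
top on shaft [0.4768, 0.004, 24.9937, 300.658, 0.0]
side A [0.5164, -0.4357, 66.9247, 241.6302, 464.0001]
side on shaft [0.47, 0.0006, 14.5808, 165.8744, 596.215]
pos [0.4716 0.0031 0.1761] ydir -73.0 j [0.3, 0.2, -0.42, 2.0, 0.1, 0.96, -1.44] F [ 0.  -0.2 -1.2] M [0.03 0.01 0.01] w 54.4 t 13.7
shift [-80.5, 383.4, 6.7] turn [0.1, -0.1, 0.0] -> -73.0
```

View pics/g2.png

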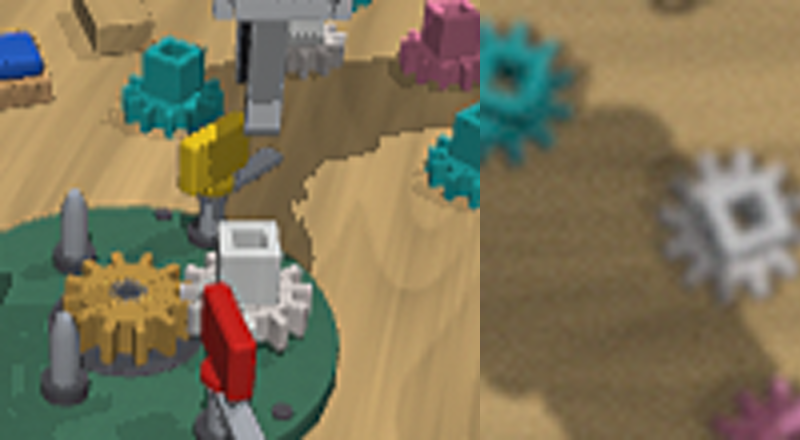

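Gear 1 is seated and meshed, with the white hub at (250,245) beside the brass pinion. I refit gear A from these pictures with a better start.

```bash
python3 - <<'E'
from fit import *
for f in('top0','top3'):
    I=np.load(f+'.npy'); H=hsv(I)
    for t in(95,120):
        w_=cv2.inRange(H,(0,0,t),(179,55,255)); u=proj('top',[.509,-.392,.02])[0].astype(int); r=np.zeros_like(w_); cv2.circle(r,tuple(u),20,255,-1)
        for b in (.8,1.3): print(f,t,b,np.round(fitgear('top',(w_&r)>0,.509,-.392,blur=b),4).tolist())
for f in('side0','side1'):
    H=hsv(np.load(f+'.npy')); u=proj('side',[.507,-.387,.025])[0].astype(int); w_=cv2.inRange(H,(0,0,115),(179,50,255)); r=np.zeros_like(w_)
    cv2.circle(r,tuple(u),21,255,-1); w_=cv2.morphologyEx(w_&r,cv2.MORPH_CLOSE,np.ones((3,3)))
    print(f,np.round(fitgear('side',w_>0,.507,-.387),4).tolist())
E
```

```text
top0 95 0.8 [0.509, -0.3929, 18.7109, 11.2004, 366.0]
top0 95 1.3 [0.5094, -0.3931, 18.8665, 6.3888, 366.0]
top0 120 0.8 [0.5104, -0.3923, 50.1308, 32.1964, 306.0]
top0 120 1.3 [0.5104, -0.3915, 50.1811, 21.2803, 306.0]
top3 95 0.8 [0.5097, -0.3936, 17.6479, 9.1011, 363.0]
top3 95 1.3 [0.5097, -0.3936, 18.7003, 4.5023, 363.0]
top3 120 0.8 [0.513, -0.4005, 39.2349, 73.635, 258.0]
top3 120 1.3 [0.5121, -0.4012, 38.7281, 51.3271, 258.0]
side0 [0.506, -0.385, 15.6969, 105.9309, 497.0]
side1 [0.5078, -0.3861, 12.7143, 125.938, 466.0]
```

Emit:
apply_moves([
  [[-80,290,0],[0,0,0]],
  [[-80,290,0],[0,0,0]],
  [[-80,290,0],[0,0,0]],
  [[-80,290,0],[0,0,0]],
  [[-80,290,0],[0,0,0]],
  [[-80,290,0],[0,0,0]],
  [[-80,290,0],[0,0,0]],
  [[-80,290,0],[0,0,0]],
])

```text
time_s: 14.5
eef_pos: [0.4792, -0.298, 0.1747]
tcp_rot: [-0.0, 0.989, 0.147, -0.0]
force: [-0.0, 0.5, -0.5]
gripper_width: 0.572
```

```bash
python3 - <<'E'
from fit import *
from go import go
I=shot('side',None); t=shot('top',None); np.save('top4.npy',t);np.save('side4.npy',I)
H=hsv(I); u=proj('side',[.507,-.389,.025])[0].astype(int); w_=cv2.inRange(H,(0,0,115),(179,50,255)); r=np.zeros_like(w_)
cv2.circle(r,tuple(u),21,255,-1); w_=cv2.morphologyEx(w_&r,cv2.MORPH_CLOSE,np.ones((3,3)))
print(np.round(fitgear('side',w_>0,.507,-.389),4).tolist())
for c in('side','top'): print([(np.round(w(c,r["location"]),3).tolist(),round(r["p"],2)) for r in arm.search_frame('gear0',c)])
go(.508,-.389,.17,-73)
a=cv2.resize(I[u[1]-40:u[1]+40,u[0]-50:u[0]+50],None,fx=5,fy=5,interpolation=cv2.INTER_CUBIC)
cv2.imwrite('pics/a1.png',a[:,:,::-1])
E
```

```text
[0.5099, -0.3895, 13.6796, 106.6074, 240.0]
[([0.46, 0.014, 0.05], 0.82), ([0.493, -0.498, 0.022], 0.67), ([0.583, -0.252, 0.018], 0.64), ([0.383, -0.392, 0.021], 0.57), ([0.34, -0.222, 0.022], 0.56)]
[([0.469, 0.003, 0.051], 0.87), ([0.499, -0.51, 0.016], 0.85), ([0.577, -0.266, 0.025], 0.67), ([0.374, -0.424, 0.019], 0.48)]
pos [ 0.4803 -0.2961  0.1762] ydir -72.8 j [0.68, 0.35, -0.23, 1.79, 0.09, 1.01, -0.85] F [-0.8 -0.7 -0. ] M [ 0.03 -0.04 -0.02] w 53.8 t 14.7
shift [-0.9, 96.9, 6.3] turn [0.1, -0.1, 0.2] -> -73.0
```

View pics/a1.png

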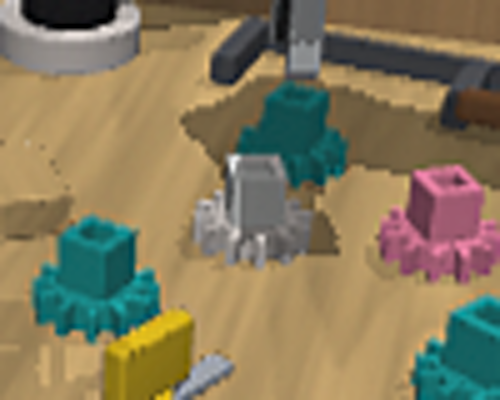

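Gear A is still there, the white one at (258,210) in the crop, at about (0.509, −0.391). I grip it.

Emit:
apply_moves([
  [[-1,99,6],[0,0,0]],
  [[-1,99,6],[0,0,0]],
  [[-1,99,6],[0,0,0]],
  [[-1,99,56],[0,0,0]],
  [[-1,99,106],[0,0,0]],
  [[-1,99,136],[0,0,0]],
  [[-1,99,151],[0,0,0]],
  [[-1,99,151],[0,0,0]],
], jaw=60)

```text
time_s: 15.5
eef_pos: [0.5084, -0.3899, 0.024]
tcp_rot: [-0.0, 0.989, 0.15, -0.0]
force: [-0.1, -0.2, 0.4]
gripper_width: 0.634
```

Emit:
apply_moves([
  [[0,0,0],[0,0,0]],
  [[0,0,0],[0,0,0]],
  [[0,0,0],[0,0,0]],
  [[0,0,0],[0,0,0]],
  [[0,0,0],[0,0,0]],
], jaw=28)

```text
time_s: 16.0
eef_pos: [0.509, -0.3903, 0.0253]
tcp_rot: [0.0, 0.989, 0.15, 0.0]
force: [-1.9, 0.9, 7.7]
gripper_width: 0.388
```

```bash
python3 -c "
from go import *
go(.5914,-.0294,.165,-72.7)"
```

```text
pos [ 0.509  -0.3903  0.0253] ydir -72.8 j [0.73, 0.66, -0.17, 1.69, 0.14, 0.81, -0.77] F [-1.9  0.9  7.7] M [0.29 0.33 0.18] w 36.4 t 16.0
shift [185.6, -320.3, -139.7] turn [0.0, -0.0, -0.1] -> -72.7
```

Emit:
apply_moves([
  [[0,0,-50],[0,0,0]],
  [[0,0,-100],[0,0,0]],
  [[0,0,-140],[0,0,0]],
  [[0,0,-140],[0,0,0]],
  [[186,-320,-140],[0,0,0]],
  [[186,-320,-140],[0,0,0]],
  [[186,-320,-140],[0,0,0]],
  [[186,-320,-140],[0,0,0]],
  [[186,-320,-140],[0,0,0]],
  [[186,-320,-140],[0,0,0]],
  [[186,-320,-140],[0,0,0]],
  [[186,-320,-140],[0,0,0]],
])

```text
time_s: 17.2
eef_pos: [0.5919, -0.0239, 0.1649]
tcp_rot: [-0.001, 0.988, 0.152, 0.0]
force: [0.1, -0.2, -3.9]
gripper_width: 0.382
```

Emit:
apply_moves([
  [[0,0,0],[0,0,0]],
])

```text
time_s: 17.3
eef_pos: [0.5918, -0.0204, 0.1642]
tcp_rot: [-0.001, 0.988, 0.154, 0.0]
force: [1.0, -0.1, -3.2]
gripper_width: 0.384
```

```bash
python3 - <<'E'
from go import *
go(.5914,-.0294,.077,-72.7)
s=arm.state(); b=shot("side",None); np.save('side5.npy',b)
ang=np.linspace(0,2*np.pi,60); P=s['eef_pos']; S=(.5914,-.0294)
cen=proj("side",[*S,.08])[0].astype(int); bx=(cen[0]-50,cen[1]-60,cen[0]+50,cen[1]+40); k=5
im=cv2.resize(b[bx[1]:bx[3],bx[0]:bx[2]],None,fx=k,fy=k,interpolation=cv2.INTER_CUBIC)
def ci(x,y,z,r,c):
    q=(proj("side",np.c_[x+r*np.cos(ang),y+r*np.sin(ang),0*ang+z])-[bx[0]-.5,bx[1]-.5])*k
    cv2.polylines(im,[q.round().astype(np.int32)],True,c,1)
ci(*S,.076,.004,(255,0,0)); ci(*S,.064,.0088,(255,0,0)); ci(*S,.03,.0088,(255,0,0))
for dz in(.025,.005): ci(P[0],P[1],P[2]-dz,.0405,(255,255,0))
cv2.imwrite('pics/g3.png',im[:,:,::-1])
E
```

```text
pos [ 0.5918 -0.0204  0.1642] ydir -72.2 j [0.23, 0.42, -0.32, 1.73, 0.15, 1.02, -1.4] F [ 1.  -0.1 -3.2] M [-0.06  0.01 -0.01] w 36.1 t 17.3
shift [-3.1, 8.7, 87.2] turn [-0.2, -0.0, 0.5] -> -72.7
```

View pics/g3.png

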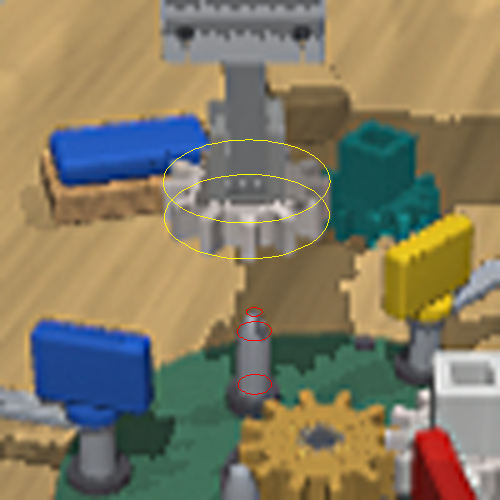

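Prediction and picture agree: shaft tip at (255,312), held gear inside its ellipse. I lower it.

Emit:
apply_moves([
  [[-3,8.7,0],[-0.2,0,0.5]],
  [[-3,8.7,0],[-0.2,0,0.5]],
  [[-3,8.7,0],[-0.2,0,0.5]],
  [[-3,8.7,30],[-0.2,0,0.5]],
  [[-3,8.7,50],[-0.2,0,0.5]],
  [[-3,8.7,60],[-0.2,0,0.5]],
  [[-3,8.7,70],[-0.2,0,0.5]],
  [[-3,8.7,80],[-0.2,0,0.5]],
  [[-3,8.7,87],[-0.2,0,0.5]],
  [[-3,8.7,87],[-0.2,0,0.5]],
])

```text
time_s: 18.35
eef_pos: [0.5915, -0.0289, 0.0768]
tcp_rot: [-0.0, 0.989, 0.15, 0.001]
force: [1.0, 7.7, -9.3]
gripper_width: 0.381
```

```bash
python3 -c "
from go import *
go(.5914,-.0294,.055,-72.7)"
```

```text
pos [ 0.5915 -0.0289  0.0768] ydir -72.7 j [0.22, 0.53, -0.29, 1.79, 0.19, 0.85, -1.43] F [ 1.   7.7 -9.3] M [ 2.1  -0.29  0.02] w 35.8 t 18.4
shift [-0.3, 0.5, 21.8] turn [-0.0, -0.1, -0.0] -> -72.7
```

Emit:
apply_moves([
  [[0.3,-1,0],[0,0,0]],
  [[0.3,-1,0],[0,0,0]],
  [[0.3,-1,4],[0,0,0]],
  [[0.3,-1,6],[0,0,1]],
  [[0.3,-1,7],[0,0,-1]],
  [[0.3,-1,7],[0,0,0]],
])

```text
time_s: 18.95
eef_pos: [0.5914, -0.028, 0.0696]
tcp_rot: [-0.0, 0.989, 0.151, 0.0]
force: [0.0, -0.0, -2.7]
gripper_width: 0.382
```

```bash
python3 -c "
from go import *
go(.5914,-.0294,.055,-72.7)"
```

```text
pos [ 0.5914 -0.028   0.0696] ydir -72.6 j [0.22, 0.54, -0.29, 1.8, 0.2, 0.83, -1.43] F [ 0.  -0.  -2.7] M [-0.01  0.02  0.03] w 35.9 t 18.9
shift [-0.4, 1.4, 14.6] turn [-0.0, -0.0, 0.1] -> -72.7
```

Forces cleared. I continue down while rocking.

Emit:
apply_moves([
  [[0,0,2],[0,0,0]],
  [[0,0,4],[0,0,1]],
  [[0,0,6],[0,0,-1]],
  [[0,0,8],[0,0,0.5]],
  [[0,0,10],[0,0,-0.5]],
  [[0,0,10],[0,0,0]],
])

```text
time_s: 19.55
eef_pos: [0.5912, -0.028, 0.0593]
tcp_rot: [-0.001, 0.988, 0.151, 0.0]
force: [-0.5, -0.1, -3.1]
gripper_width: 0.384
```

```bash
python3 -c "
from go import *
go(.5914,-.028,.055,-72.7)"
```

```text
pos [ 0.5912 -0.028   0.0593] ydir -72.6 j [0.21, 0.55, -0.28, 1.8, 0.2, 0.82, -1.44] F [-0.5 -0.1 -3.1] M [0.06 0.01 0.02] w 36.1 t 19.6
shift [0.2, 0.1, 4.3] turn [-0.1, -0.0, 0.1] -> -72.7
```

Emit:
apply_moves([
  [[0,0,2],[0,0,0.5]],
  [[0,0,3],[0,0,-0.5]],
  [[0,0,4.2],[0,0,0]],
  [[0,0,4.5],[0,0,0]],
  [[0,0,4.5],[0,0,0]],
])

```text
time_s: 20.05
eef_pos: [0.5913, -0.0279, 0.0553]
tcp_rot: [-0.0, 0.989, 0.151, 0.0]
force: [-3.7, -0.0, 5.9]
gripper_width: 0.384
```

Emit:
apply_moves([
  [[0,0,0],[0,0,0]],
  [[0,0,0],[0,0,0]],
  [[0,0,0],[0,0,0]],
  [[0,0,-30],[0,0,0]],
  [[0,0,-80],[0,0,0]],
  [[0,0,-130],[0,0,0]],
  [[0,0,-140],[0,0,0]],
  [[0,0,-140],[0,0,0]],
], jaw=54)

```text
time_s: 20.85
eef_pos: [0.5923, -0.0282, 0.1971]
tcp_rot: [0.0, 0.989, 0.151, 0.002]
force: [-0.7, 0.4, -0.3]
gripper_width: 0.578
```

```bash
python3 - <<'E'
from go import *
# red knob axis at 75+60=135 deg, yellow 255, blue 15
for n,a in(("red",135),("yel",255),("blue",15)): print(n,np.round([.5405+.11*np.cos(np.deg2rad(a)),.0215+.11*np.sin(np.deg2rad(a))],4))
go(.4627,.0993,.185,None)
b=shot("side",None); np.save('side6.npy',b); np.save('top6.npy',shot("top",None))
cv2.imwrite('pics/g4.png',cv2.resize(b[150:290,180:320],None,fx=4,fy=4,interpolation=cv2.INTER_CUBIC)[:,:,::-1])
E
```

```text
red [0.4627 0.0993]
yel [ 0.512  -0.0848]
blue [0.6468 0.05  ]
pos [ 0.5923 -0.0282  0.1971] ydir -72.6 j [0.25, 0.38, -0.32, 1.7, 0.13, 1.08, -1.38] F [-0.7  0.4 -0.3] M [0.03 0.05 0.  ] w 54.4 t 20.9
shift [-85.7, -160.4, 11.7] turn [0.0, -0.2, 0.0] -> -72.6
```

View pics/g4.png

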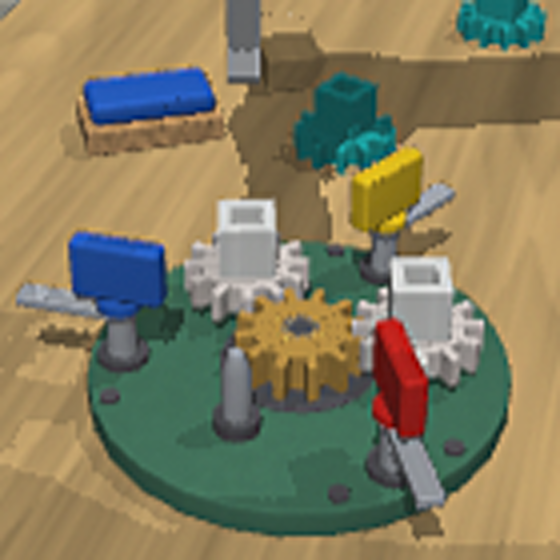

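Both gears sit home, meshed, with hubs at (247,240) and (420,300). Next I work out the knob angles from the dogs in the top view.

```bash
python3 - <<'E'
from fit import *
I=np.load('top0.npy'); H=hsv(I)
rng={"red":((0,150,50),(5,255,255)),"yel":((22,130,70),(32,255,255)),"blue":((105,140,50),(125,255,255))}
for n,a in(("red",135),("yel",255),("blue",15)):
    ax=np.array([.5405+.11*np.cos(np.deg2rad(a)),.0215+.11*np.sin(np.deg2rad(a))])
    u=proj('top',[*ax,.087])[0]
    r=np.zeros(H.shape[:2],np.uint8); cv2.circle(r,tuple(u.astype(int)),20,255,-1)
    m=cv2.inRange(H,*rng[n])&r
    def ren(t,wing=True):
        s=np.zeros(H.shape[:2],np.uint8); C,S=np.cos(t),np.sin(t)
        L,B,zs=(((-.029,.029),.008,(.067,.107)) if wing else ((0.03,.066),.008,(.052,.060)))
        q=[[ax[0]+x*C-y*S,ax[1]+x*S+y*C,z] for x in L for y in(-B,B) for z in zs]
        fillpoly(s,cv2.convexHull(proj('top',q).astype(np.float32))[:,0]+0); return s
    g=cv2.inRange(H,(0,0,110),(179,40,255))&cv2.dilate(r,np.ones((9,9)))
    T=np.deg2rad(np.arange(a-100,a+41,1))
    e1=[((cv2.GaussianBlur(ren(t)/255.,(0,0),1.2)-cv2.GaussianBlur(m/255.,(0,0),1.2))**2).sum() for t in T]
    e2=[((ren(t,False)/255.)*(g/255.)).sum() for t in T]
    k=np.argmin(e1); k2=np.argmax(e2)
    print(n,ax.round(4),'wing',np.rad2deg(T[k]).round(),round(e1[k],2),'dog',np.rad2deg(T[k2]).round(),round(e2[k2],1),'outward',a, 'turned deg',a-np.rad2deg(T[k]).round())
E
```

```text
red [0.4627 0.0993] wing 122.0 17.07 dog 118.0 51.0 outward 135 turned deg 13.0
yel [ 0.512  -0.0848] wing 244.0 6.58 dog 243.0 52.0 outward 255 turned deg 11.0
blue [0.6468 0.05  ] wing 4.0 22.16 dog 4.0 29.0 outward 15 turned deg 11.0
```

Emit:
apply_moves([
  [[-86,-160,12],[0,0,-8.5]],
  [[-86,-160,12],[0,0,-17]],
  [[-86,-160,12],[0,0,-25.5]],
  [[-86,-160,12],[0,0,-34]],
  [[-86,-160,12],[0,0,-42.5]],
  [[-86,-160,12],[0,0,-51]],
  [[-86,-160,12],[0,0,-59.5]],
  [[-86,-160,12],[0,0,-68]],
  [[-86,-160,12],[0,0,-76.5]],
  [[-86,-160,12],[0,0,-85]],
  [[-86,-160,12],[0,0,-93.5]],
  [[-86,-160,12],[0,0,-102]],
], jaw=44)

```text
time_s: 22.15
eef_pos: [0.46, 0.0987, 0.1807]
tcp_rot: [-0.002, 0.502, 0.865, -0.0]
force: [-0.1, 0.3, -0.2]
gripper_width: 0.471
```

```bash
python3 - <<'E'
from go import *
go(.4627,.0993,.078,30)
b=shot("side",None)
u=proj('side',[.4627,.0993,.1])[0].astype(int)
ang=np.linspace(0,6.3,30); k=4.5; bx=(u[0]-60,u[1]-60)
im=cv2.resize(b[bx[1]:u[1]+50,bx[0]:u[0]+60],None,fx=k,fy=k,interpolation=cv2.INTER_CUBIC)
C,S=np.cos(np.deg2rad(120)),np.sin(np.deg2rad(120))
for z in(.067,.107):
    q=[[.4627+x*C-y*S,.0993+x*S+y*C,z] for x,y in((-.029,-.008),(.029,-.008),(.029,.008),(-.029,.008))]
    cv2.polylines(im,[((proj('side',q)-bx+.5)*k).astype(np.int32)],True,(0,255,255),1)
cv2.imwrite('pics/k1.png',im[:,:,::-1])
E
```

```text
pos [0.46   0.0987 0.1807] ydir 29.7 j [0.33, 0.23, -0.68, 1.99, 0.17, 0.98, 0.09] F [-0.1  0.3 -0.2] M [-0.02 -0.14  0.04] w 44.3 t 22.1
shift [-1.1, 2.9, 102.6] turn [-0.1, -0.2, -0.3] -> 30.0
```

View pics/k1.png

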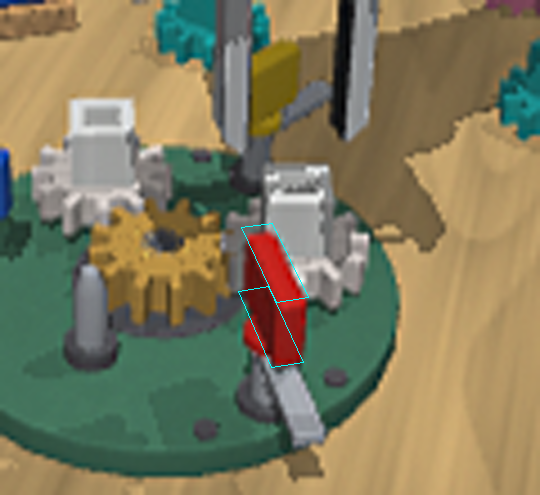

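The wing model lies on the red wing at (275,300). I go down and grip.

Emit:
apply_moves([
  [[-1,3,0],[0,0,0]],
  [[-1,3,0],[0,0,0]],
  [[-1,3,50],[0,0,0]],
  [[-1,3,90],[0,0,0]],
  [[-1,3,102],[0,0,0]],
  [[-1,3,102],[0,0,0]],
])

```text
time_s: 22.8
eef_pos: [0.4619, 0.0997, 0.0777]
tcp_rot: [-0.003, 0.498, 0.867, -0.001]
force: [-0.1, -0.0, 1.1]
gripper_width: 0.465
```

Emit:
apply_moves([
  [[0,0,0],[0,0,0]],
  [[0,0,0],[0,0,0]],
  [[0,0,0],[0,0,0]],
  [[0,0,0],[0,0,0]],
  [[0,0,0],[0,0,0]],
  [[0,0,0],[0,0,0]],
], jaw=6)

```text
time_s: 23.4
eef_pos: [0.4628, 0.0998, 0.0786]
tcp_rot: [-0.002, 0.498, 0.867, -0.001]
force: [0.4, -0.1, 9.8]
gripper_width: 0.169
```

```bash
python3 -c "
from go import *
go(.4627,.0993,.078,30)"
```

```text
pos [0.4628 0.0998 0.0786] ydir 30.2 j [0.25, 0.39, -0.62, 2.07, 0.32, 0.77, -0.04] F [ 0.4 -0.1  9.8] M [ 0.04 -0.35 -0.13] w 15.8 t 23.4
shift [-0.4, -0.3, 0.6] turn [-0.2, -0.2, 0.2] -> 30.0
```

Emit:
apply_moves([
  [[0,0,0],[0,0,5]],
  [[0,0,0],[0,0,13]],
  [[0,0,0],[0,0,21]],
  [[0,0,0],[0,0,29]],
  [[0,0,0],[0,0,37]],
  [[0,0,0],[0,0,45]],
  [[0,0,0],[0,0,53]],
  [[0,0,0],[0,0,61]],
  [[0,0,0],[0,0,69]],
  [[0,0,0],[0,0,77]],
  [[0,0,0],[0,0,80]],
  [[0,0,0],[0,0,80]],
])

```text
time_s: 24.6
eef_pos: [0.4617, 0.1, 0.0786]
tcp_rot: [-0.002, 0.939, 0.343, -0.003]
force: [-8.1, 0.8, 5.1]
gripper_width: 0.168
```

```bash
python3 -c "
from go import *
go(.4627,.0993,.078,-93)"
```

```text
pos [0.4617 0.1    0.0786] ydir -49.9 j [-0.0, 0.35, -0.32, 2.08, 0.15, 0.74, -1.29] F [-8.1  0.8  5.1] M [ 0.11  1.34 -0.14] w 15.8 t 24.6
shift [0.4, 1.2, 0.6] turn [-0.2, 0.3, 43.1] -> -93.0
```

Emit:
apply_moves([
  [[0,0,0],[0,0,8]],
  [[0,0,0],[0,0,16]],
  [[0,0,0],[0,0,24]],
  [[0,0,0],[0,0,32]],
  [[0,0,0],[0,0,37]],
  [[0,0,0],[0,0,41]],
  [[0,0,0],[0,0,44]],
  [[0,0,0],[0,0,44]],
  [[0,0,0],[0,0,44]],
])

```text
time_s: 25.5
eef_pos: [0.4613, 0.1005, 0.0786]
tcp_rot: [-0.001, 0.999, -0.033, -0.003]
force: [-2.8, 5.4, -2.1]
gripper_width: 0.17
```

```bash
python3 -c "
from go import *
go(.4627,.0993,.078,-96)"
```

```text
pos [0.4613 0.1005 0.0786] ydir -93.7 j [-0.14, 0.33, -0.16, 2.08, 0.07, 0.74, -1.98] F [-2.8  5.4 -2.1] M [ 1.29  0.37 -0.09] w 15.9 t 25.5
shift [1.4, 1.2, 0.6] turn [-0.1, 0.4, 2.3] -> -96.0
```

Emit:
apply_moves([
  [[0,0,0],[0,0,2]],
  [[0,0,0],[0,0,4]],
  [[0,0,0],[0,0,4]],
  [[0,0,0],[0,0,4]],
])

```text
time_s: 25.9
eef_pos: [0.4614, 0.1006, 0.0787]
tcp_rot: [-0.001, 0.998, -0.066, -0.003]
force: [0.7, 2.5, -4.6]
gripper_width: 0.17
```

```bash
python3 -c "
from go import *
go(.4627,.0993,.078,-96)"
```

```text
pos [0.4614 0.1006 0.0787] ydir -97.6 j [-0.15, 0.33, -0.15, 2.08, 0.07, 0.74, -2.04] F [ 0.7  2.5 -4.6] M [ 0.48 -0.39  0.68] w 16.0 t 25.9
shift [1.5, 1.1, 0.7] turn [-0.0, 0.4, -1.6] -> -96.0
```

Emit:
apply_moves([
  [[0,0,0],[0,0,2]],
  [[0,0,0],[0,0,2]],
  [[0,0,0],[0,0,2]],
])

```text
time_s: 26.2
eef_pos: [0.4612, 0.1006, 0.0787]
tcp_rot: [-0.0, 0.997, -0.083, -0.004]
force: [-2.1, 1.6, -1.4]
gripper_width: 0.178
```

```bash
python3 -c "
from go import *
go(.4627,.0993,.078,-96)"
```

```text
pos [0.4612 0.1006 0.0787] ydir -99.6 j [-0.16, 0.33, -0.14, 2.08, 0.06, 0.74, -2.07] F [-2.1  1.6 -1.4] M [0.31 0.28 0.84] w 16.7 t 26.2
shift [1.7, 1.1, 0.7] turn [-0.0, 0.4, -3.6] -> -96.0
```

End stop reached: the moment rose to 0.84 N m and the wing is wedging the jaws. I release, rise, and move on to yellow.

Emit:
apply_moves([
  [[0,0,0],[0,0,0]],
  [[0,0,0],[0,0,0]],
  [[0,0,0],[0,0,0]],
  [[0,0,-40],[0,0,0]],
  [[0,0,-90],[0,0,0]],
  [[0,0,-106],[0,0,0]],
  [[0,0,-106],[0,0,0]],
], jaw=44)

```text
time_s: 26.9
eef_pos: [0.4633, 0.1007, 0.1872]
tcp_rot: [-0.001, 0.996, -0.084, -0.001]
force: [0.2, 0.1, -0.1]
gripper_width: 0.469
```

```bash
python3 -c "
from go import *
go(.512,-.0848,.185,-26)"
```

```text
pos [0.4633 0.1007 0.1872] ydir -99.6 j [-0.14, 0.17, -0.15, 1.99, 0.03, 0.98, -2.04] F [ 0.2  0.1 -0.1] M [0.04 0.06 0.01] w 44.1 t 26.9
shift [78.9, 174.8, 1.6] turn [-0.2, 0.1, -73.6] -> -26.0
```

Emit:
apply_moves([
  [[79,175,2],[0,0,-8]],
  [[79,175,2],[0,0,-16]],
  [[79,175,2],[0,0,-24]],
  [[79,175,2],[0,0,-32]],
  [[79,175,2],[0,0,-40]],
  [[79,175,2],[0,0,-48]],
  [[79,175,2],[0,0,-56]],
  [[79,175,2],[0,0,-64]],
  [[79,175,2],[0,0,-70]],
  [[79,175,2],[0,0,-73.6]],
  [[79,175,2],[0,0,-73.6]],
  [[79,175,2],[0,0,-73.6]],
])

```text
time_s: 28.1
eef_pos: [0.5117, -0.0851, 0.1838]
tcp_rot: [-0.002, 0.849, 0.529, -0.001]
force: [-0.5, -0.3, -0.7]
gripper_width: 0.468
```

```bash
python3 - <<'E'
from go import *
go(.512,-.0848,.078,-26)
b=shot("side",None)
u=proj('side',[.512,-.0,.1])[0].astype(int)
k=4.; bx=(u[0]-75,u[1]-60)
im=cv2.resize(b[bx[1]:u[1]+70,bx[0]:u[0]+65],None,fx=k,fy=k,interpolation=cv2.INTER_CUBIC)
for a,T in((255,244),(135,-2.5),(15,4)):
    X,Y=.5405+.11*np.cos(np.deg2rad(a)),.0215+.11*np.sin(np.deg2rad(a)); C,S=np.cos(np.deg2rad(T)),np.sin(np.deg2rad(T))
    for z in(.067,.107):
        q=[[X+x*C-y*S,Y+x*S+y*C,z] for x,y in((-.029,-.008),(.029,-.008),(.029,.008),(-.029,.008))]
        cv2.polylines(im,[((proj('side',q)-bx+.5)*k).astype(np.int32)],True,(0,255,255),1)
cv2.imwrite('pics/k2.png',im[:,:,::-1])
E
```

```text
pos [ 0.5117 -0.0851  0.1838] ydir -26.1 j [0.26, 0.26, -0.18, 1.89, 0.05, 1.0, -0.4] F [-0.5 -0.3 -0.7] M [-0.06 -0.02 -0.  ] w 44.0 t 28.1
shift [0.4, 0.6, 105.8] turn [-0.3, -0.0, -0.1] -> -26.0
```

View pics/k2.png

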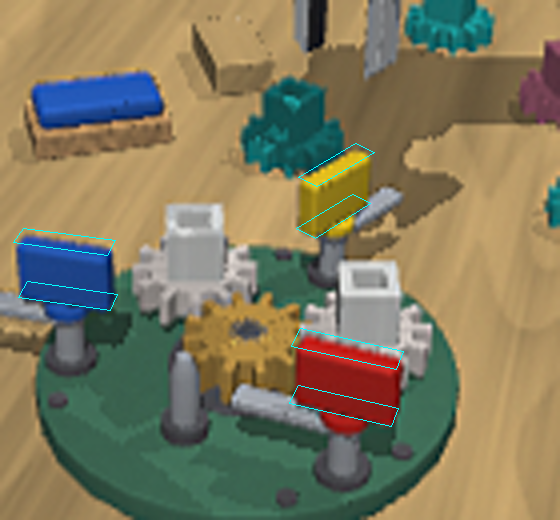

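Red matches its end-stop model (−2.5°), and the yellow and blue wings match theirs. Now yellow.

Emit:
apply_moves([
  [[0.5,0.5,50],[0,0,0]],
  [[0.5,0.5,90],[0,0,0]],
  [[0.5,0.5,105],[0,0,0]],
  [[0.5,0.5,105],[0,0,0]],
])

```text
time_s: 28.55
eef_pos: [0.5106, -0.0843, 0.0768]
tcp_rot: [-0.003, 0.849, 0.528, -0.002]
force: [0.1, -0.6, 0.3]
gripper_width: 0.465
```

Emit:
apply_moves([
  [[0,0,0],[0,0,0]],
  [[0,0,0],[0,0,0]],
  [[0,0,0],[0,0,0]],
  [[0,0,0],[0,0,0]],
  [[0,0,0],[0,0,0]],
  [[0,0,0],[0,0,0]],
], jaw=6)

```text
time_s: 29.15
eef_pos: [0.512, -0.0848, 0.0777]
tcp_rot: [-0.002, 0.849, 0.528, -0.001]
force: [5.3, -2.5, -1.3]
gripper_width: 0.169
```

Emit:
apply_moves([
  [[0,0,0],[0,0,5]],
  [[0,0,0],[0,0,13]],
  [[0,0,0],[0,0,21]],
  [[0,0,0],[0,0,29]],
  [[0,0,0],[0,0,37]],
  [[0,0,0],[0,0,45]],
  [[0,0,0],[0,0,53]],
  [[0,0,0],[0,0,61]],
  [[0,0,0],[0,0,69]],
  [[0,0,0],[0,0,77]],
  [[0,0,0],[0,0,80]],
  [[0,0,0],[0,0,80]],
])

```text
time_s: 30.35
eef_pos: [0.5111, -0.0827, 0.0777]
tcp_rot: [-0.002, 0.99, -0.141, -0.003]
force: [-6.0, 11.1, 1.3]
gripper_width: 0.165
```

```bash
python3 -c "
from go import *
go(.512,-.0848,.078,-152.5)"
```

```text
pos [ 0.5111 -0.0827  0.0777] ydir -106.3 j [-0.01, 0.4, 0.14, 1.99, -0.08, 0.77, -1.68] F [-6.  11.1  1.3] M [ 2.48  1.13 -0.1 ] w 15.5 t 30.4
shift [1.4, 1.8, -0.3] turn [0.0, 0.4, 46.2] -> -152.5
```

Emit:
apply_moves([
  [[0,0,0],[0,0,8]],
  [[0,0,0],[0,0,16]],
  [[0,0,0],[0,0,24]],
  [[0,0,0],[0,0,32]],
  [[0,0,0],[0,0,38]],
  [[0,0,0],[0,0,43]],
  [[0,0,0],[0,0,47]],
  [[0,0,0],[0,0,47]],
  [[0,0,0],[0,0,47]],
])

```text
time_s: 31.25
eef_pos: [0.512, -0.0814, 0.0778]
tcp_rot: [-0.001, 0.852, -0.524, -0.003]
force: [6.9, 6.9, -11.8]
gripper_width: 0.165
```

```bash
python3 -c "
from go import *
go(.512,-.0848,.078,-152.5)"
```

```text
pos [ 0.512  -0.0814  0.0778] ydir -153.2 j [-0.16, 0.41, 0.32, 1.99, -0.19, 0.77, -2.4] F [  6.9   6.9 -11.8] M [ 1.49 -1.93 -0.16] w 15.6 t 31.2
shift [3.0, 1.5, -0.2] turn [0.1, 0.4, -0.7] -> -152.5
```

Emit:
apply_moves([
  [[0,0,0],[0,0,2]],
  [[0,0,0],[0,0,4]],
  [[0,0,0],[0,0,5]],
  [[0,0,0],[0,0,5]],
  [[0,0,0],[0,0,5]],
])

```text
time_s: 31.75
eef_pos: [0.5119, -0.0812, 0.0778]
tcp_rot: [-0.001, 0.828, -0.56, -0.003]
force: [1.7, 0.8, -7.1]
gripper_width: 0.175
```

```bash
python3 -c "
from go import *
go(.512,-.0848,.078,-152.5)"
```

```text
pos [ 0.5119 -0.0812  0.0778] ydir -158.1 j [-0.18, 0.42, 0.34, 1.99, -0.2, 0.77, -2.48] F [ 1.7  0.8 -7.1] M [ 0.34 -0.45  0.74] w 16.5 t 31.8
shift [3.4, 1.3, -0.2] turn [0.1, 0.4, -5.6] -> -152.5
```

Yellow is at its stop (0.74 N m, jaws wedging). I release and unwind about 250° on the way to blue.

Emit:
apply_moves([
  [[0,0,0],[0,0,0]],
  [[0,0,0],[0,0,0]],
  [[0,0,0],[0,0,0]],
  [[0,0,-40],[0,0,0]],
  [[0,0,-90],[0,0,0]],
  [[0,0,-106],[0,0,0]],
  [[0,0,-106],[0,0,0]],
], jaw=44)

```text
time_s: 32.45
eef_pos: [0.5138, -0.082, 0.1865]
tcp_rot: [-0.003, 0.828, -0.56, -0.002]
force: [-0.1, -0.2, -0.9]
gripper_width: 0.466
```

Emit:
apply_moves([
  [[0,0,0],[0,0,-8]],
  [[0,0,0],[0,0,-16]],
  [[0,0,0],[0,0,-24]],
  [[0,0,0],[0,0,-32]],
  [[0,0,0],[0,0,-40]],
  [[0,0,0],[0,0,-48]],
  [[0,0,0],[0,0,-56]],
  [[0,0,0],[0,0,-64]],
  [[0,0,0],[0,0,-72]],
  [[0,0,0],[0,0,-80]],
  [[0,0,0],[0,0,-88]],
  [[0,0,0],[0,0,-96]],
])

```text
time_s: 33.65
eef_pos: [0.5132, -0.082, 0.1853]
tcp_rot: [-0.003, 0.97, 0.243, 0.0]
force: [-1.0, 0.3, -0.2]
gripper_width: 0.464
```

```bash
python3 -c "
from go import *
go(.6468,.050,.19,20)"
```

```text
pos [ 0.5132 -0.082   0.1853] ydir -61.8 j [-0.01, 0.25, 0.13, 1.9, -0.05, 1.0, -0.94] F [-1.   0.3 -0.2] M [0.   0.02 0.01] w 43.6 t 33.6
shift [180.1, -53.3, -4.0] turn [-0.2, -0.3, -81.8] -> 20.0
```

Emit:
apply_moves([
  [[180,-53,-4],[0,0,-8]],
  [[180,-53,-4],[0,0,-16]],
  [[180,-53,-4],[0,0,-24]],
  [[180,-53,-4],[0,0,-32]],
  [[180,-53,-4],[0,0,-40]],
  [[180,-53,-4],[0,0,-48]],
  [[180,-53,-4],[0,0,-56]],
  [[180,-53,-4],[0,0,-64]],
  [[180,-53,-4],[0,0,-72]],
  [[180,-53,-4],[0,0,-80]],
  [[180,-53,-4],[0,0,-88]],
  [[180,-53,-4],[0,0,-95]],
])

```text
time_s: 34.85
eef_pos: [0.6464, 0.0497, 0.1885]
tcp_rot: [-0.003, 0.473, 0.881, 0.002]
force: [-0.1, 0.3, 0.0]
gripper_width: 0.467
```

```bash
python3 -c "
from go import *
go(.6468,.050,.185,94)"
```

```text
pos [0.6464 0.0497 0.1885] ydir 33.5 j [0.05, 0.49, -0.24, 1.56, 0.12, 1.11, 0.37] F [-0.1  0.3  0. ] M [-0.05 -0.19  0.  ] w 43.9 t 34.9
shift [0.0, 0.5, 3.5] turn [0.3, -0.4, -60.5] -> 94.0
```

Emit:
apply_moves([
  [[0,0.5,3],[0,0,-8]],
  [[0,0.5,3],[0,0,-16]],
  [[0,0.5,3],[0,0,-24]],
  [[0,0.5,3],[0,0,-32]],
  [[0,0.5,3],[0,0,-40]],
  [[0,0.5,3],[0,0,-48]],
  [[0,0.5,3],[0,0,-56]],
  [[0,0.5,3],[0,0,-60.5]],
  [[0,0.5,3],[0,0,-60.5]],
  [[0,0.5,3],[0,0,-60.5]],
])

```text
time_s: 35.85
eef_pos: [0.6465, 0.0499, 0.1846]
tcp_rot: [-0.002, -0.034, 0.999, 0.004]
force: [0.5, 0.5, -0.0]
gripper_width: 0.468
```

```bash
python3 - <<'E'
from go import *
go(.6468,.050,.078,94)
b=shot("side",None)
u=proj('side',[.56,-.0,.1])[0].astype(int)
k=4.; bx=(u[0]-75,u[1]-60)
im=cv2.resize(b[bx[1]:u[1]+70,bx[0]:u[0]+75],None,fx=k,fy=k,interpolation=cv2.INTER_CUBIC)
for a,T in((255,117.5),(135,-2.5),(15,4)):
    X,Y=.5405+.11*np.cos(np.deg2rad(a)),.0215+.11*np.sin(np.deg2rad(a)); C,S=np.cos(np.deg2rad(T)),np.sin(np.deg2rad(T))
    for z in(.067,.107):
        q=[[X+x*C-y*S,Y+x*S+y*C,z] for x,y in((-.029,-.008),(.029,-.008),(.029,.008),(-.029,.008))]
        cv2.polylines(im,[((proj('side',q)-bx+.5)*k).astype(np.int32)],True,(0,255,255),1)
cv2.imwrite('pics/k3.png',im[:,:,::-1])
E
```

```text
pos [0.6465 0.0499 0.1846] ydir 93.8 j [0.21, 0.52, -0.46, 1.56, 0.24, 1.13, 1.33] F [ 0.5  0.5 -0. ] M [ 0.1  -0.14 -0.03] w 44.0 t 35.9
shift [-0.8, -0.7, 106.6] turn [0.4, -0.2, -0.2] -> 94.0
```

The picture limit is reached, so I check yellow and red by fitting their wings numerically.

```bash
cat > kn.py <<'E'
from fit import *
rng={"red":((0,150,50),(5,255,255)),"yel":((22,130,70),(32,255,255)),"blue":((105,140,50),(125,255,255))}
def knob(I,n,c='side'):
    a={"red":135,"yel":255,"blue":15}[n]; H=hsv(I)
    ax0=np.array([.5405+.11*np.cos(np.deg2rad(a)),.0215+.11*np.sin(np.deg2rad(a))])
    u=proj(c,[*ax0,.087])[0]; r=np.zeros(H.shape[:2],np.uint8); cv2.circle(r,tuple(u.astype(int)),26,255,-1)
    m=cv2.GaussianBlur((cv2.inRange(H,*rng[n])&r)/255.,(0,0),.8)
    def e(p):
        t=np.deg2rad(p[0]); s=np.zeros(H.shape[:2],np.uint8); C,S=np.cos(t),np.sin(t)
        q=[[ax0[0]+p[1]/1e3+x*C-y*S,ax0[1]+p[2]/1e3+x*S+y*C,z] for x in(-.029,.029) for y in(-.008,.008) for z in(.067,.107)]
        fillpoly(s,cv2.convexHull(proj(c,q).astype(np.float32))[:,0]); return ((cv2.GaussianBlur(s/255.,(0,0),.8)-m)**2).sum()
    t0=min(range(a-180,a,4),key=lambda t:e([t,0,0]))
    rr=minimize(e,[t0,0,0],method='Nelder-Mead',options=dict(initial_simplex=[[t0,0,0],[t0+4,0,0],[t0,2,0],[t0,0,2]]))
    return rr.x.round(1),'mod180 turned rad',np.deg2rad((a-rr.x[0])%180).round(2),round(rr.fun,1)
E
python3 - <<'E'
from kn import *
I0=np.load('side6.npy'); I=shot('side',None)
for n in("red","yel","blue"): print(n,'before',knob(I0,n),'now',knob(I,n))
E
```

```text
red before (array([110.3,  -0.4,   0.9]), 'mod180 turned rad', np.float64(0.43), np.float64(36.8)) now (array([-22.3,  -1.7,   8.8]), 'mod180 turned rad', np.float64(2.75), np.float64(53.7))
yel before (array([252.1,  -0.9,   3. ]), 'mod180 turned rad', np.float64(0.05), np.float64(18.4)) now (array([109.,   1.,   1.]), 'mod180 turned rad', np.float64(2.55), np.float64(23.6))
blue before (array([-21.9,   0.9,   4.4]), 'mod180 turned rad', np.float64(0.64), np.float64(53.1)) now (array([-16.4,  -2.7,   8.3]), 'mod180 turned rad', np.float64(0.55), np.float64(37.6))
```

Emit:
apply_moves([
  [[-0.5,-0.5,50],[0,0,0]],
  [[-0.5,-0.5,90],[0,0,0]],
  [[-0.5,-0.5,106],[0,0,0]],
  [[-0.5,-0.5,106],[0,0,0]],
])

```text
time_s: 36.35
eef_pos: [0.6457, 0.0504, 0.0773]
tcp_rot: [-0.003, -0.034, 0.999, 0.004]
force: [0.0, 0.5, 1.0]
gripper_width: 0.467
```

Emit:
apply_moves([
  [[0,0,0],[0,0,0]],
  [[0,0,0],[0,0,0]],
  [[0,0,0],[0,0,0]],
  [[0,0,0],[0,0,0]],
  [[0,0,0],[0,0,0]],
  [[0,0,0],[0,0,0]],
], jaw=6)

```text
time_s: 36.95
eef_pos: [0.6463, 0.0526, 0.0788]
tcp_rot: [-0.002, -0.034, 0.999, 0.005]
force: [-1.4, 9.3, 6.1]
gripper_width: 0.165
```

Emit:
apply_moves([
  [[0,0,0],[0,0,5]],
  [[0,0,0],[0,0,13]],
  [[0,0,0],[0,0,21]],
  [[0,0,0],[0,0,29]],
  [[0,0,0],[0,0,37]],
  [[0,0,0],[0,0,45]],
  [[0,0,0],[0,0,53]],
  [[0,0,0],[0,0,61]],
  [[0,0,0],[0,0,69]],
  [[0,0,0],[0,0,77]],
  [[0,0,0],[0,0,80]],
  [[0,0,0],[0,0,80]],
])

```text
time_s: 38.15
eef_pos: [0.6465, 0.0531, 0.0789]
tcp_rot: [-0.005, 0.616, 0.788, 0.002]
force: [4.3, 2.2, -9.2]
gripper_width: 0.167
```

```bash
python3 -c "
from go import *
go(.6468,.050,.078,-32.5)"
```

```text
pos [0.6465 0.0531 0.0789] ydir 13.9 j [-0.05, 0.6, -0.1, 1.64, 0.06, 0.91, 0.07] F [ 4.3  2.2 -9.2] M [ 0.43 -1.49 -0.09] w 15.7 t 38.1
shift [-3.1, -0.5, 0.9] turn [-0.3, -0.5, 46.4] -> -32.5
```

Emit:
apply_moves([
  [[0,0,0],[0,0,8]],
  [[0,0,0],[0,0,16]],
  [[0,0,0],[0,0,24]],
  [[0,0,0],[0,0,32]],
  [[0,0,0],[0,0,38]],
  [[0,0,0],[0,0,43]],
  [[0,0,0],[0,0,47]],
  [[0,0,0],[0,0,50]],
  [[0,0,0],[0,0,52]],
  [[0,0,0],[0,0,52]],
  [[0,0,0],[0,0,52]],
])

```text
time_s: 39.25
eef_pos: [0.6469, 0.0532, 0.079]
tcp_rot: [-0.005, 0.898, 0.439, 0.001]
force: [5.9, -0.2, -10.3]
gripper_width: 0.172
```

```bash
python3 -c "
from go import *
go(.6468,.050,.078,-32.5)"
```

```text
pos [0.6469 0.0532 0.079 ] ydir -37.9 j [-0.2, 0.6, 0.11, 1.65, -0.09, 0.9, -0.72] F [  5.9  -0.2 -10.3] M [-0.14 -1.55  0.76] w 16.1 t 39.2
shift [-2.6, 1.9, 1.0] turn [-0.5, -0.3, -5.4] -> -32.5
```

Emit:
apply_moves([
  [[0,0,0],[0,0,0]],
  [[0,0,0],[0,0,0]],
  [[0,0,0],[0,0,0]],
  [[0,0,-40],[0,0,0]],
  [[0,0,-90],[0,0,0]],
  [[0,0,-130],[0,0,0]],
  [[0,0,-160],[0,0,0]],
  [[0,0,-160],[0,0,0]],
], jaw=44)

```text
time_s: 40.05
eef_pos: [0.6492, 0.0516, 0.2439]
tcp_rot: [-0.004, 0.898, 0.439, 0.004]
force: [0.5, 0.5, -0.4]
gripper_width: 0.466
```

```bash
python3 -c "
from go import *
go(.45,-.33,.25)"
```

```text
pos [0.6492 0.0516 0.2439] ydir -37.9 j [-0.22, 0.43, 0.13, 1.51, -0.07, 1.2, -0.73] F [ 0.5  0.5 -0.4] M [-0.06 -0.05 -0.01] w 43.8 t 40.0
shift [-423.4, 77.2, -10.8] turn [-0.2, -0.6, -0.0] -> -37.9
```

Emit:
apply_moves([
  [[-423,77,-10],[0,0,0]],
  [[-423,77,-10],[0,0,0]],
  [[-423,77,-10],[0,0,0]],
  [[-423,77,-10],[0,0,0]],
  [[-423,77,-10],[0,0,0]],
  [[-423,77,-10],[0,0,0]],
  [[-423,77,-10],[0,0,0]],
  [[-423,77,-10],[0,0,0]],
  [[-423,77,-10],[0,0,0]],
  [[-423,77,-10],[0,0,0]],
  [[-423,77,-10],[0,0,0]],
])

```text
time_s: 41.15
eef_pos: [0.4499, -0.3295, 0.2488]
tcp_rot: [-0.004, 0.899, 0.439, 0.004]
force: [0.6, 0.6, 0.3]
gripper_width: 0.467
```

```bash
python3 - <<'E'
from kn import *
I={c:shot(c,None) for c in('top','side')}; T0=np.load('top0.npy')
for n in("red","yel","blue"): print(n,'top before',knob(T0,n,'top'),'now',knob(I['top'],n,'top'),'side',knob(I['side'],n))
for c in I:
    w_=cv2.inRange(hsv(I[c]),(0,0,95 if c=="top" else 115),(179,55,255))
    for S in((.471,.0029),(.5914,-.0294)):
        u=proj(c,[*S,.055])[0].astype(int); r=np.zeros_like(w_); cv2.circle(r,tuple(u),20,255,-1)
        print(c,'gear',np.round(fitgear(c,(w_&r)>0,*S,z0=.03),4).tolist())
    for n in('gear0','cap','tray','glue','sander_block','offcut'): print(c,n,[(np.round(w(c,r["location"]),3).tolist(),round(r["p"],2)) for r in arm.search_frame(n,c)])
E
```

```text
red top before (array([124. ,  -0.4,  -0.3]), 'mod180 turned rad', np.float64(0.19), np.float64(21.0)) now (array([3., 1., 0.]), 'mod180 turned rad', np.float64(2.3), np.float64(26.7)) side (array([-22.3,  -1.7,   8.8]), 'mod180 turned rad', np.float64(2.75), np.float64(54.1))
yel top before (array([243.7,   1. ,   0.3]), 'mod180 turned rad', np.float64(0.2), np.float64(10.4)) now (array([119.,   0.,   0.]), 'mod180 turned rad', np.float64(2.37), np.float64(13.3)) side (array([109.,   1.,   1.]), 'mod180 turned rad', np.float64(2.55), np.float64(23.6))
blue top before (array([-1.1, -0.6, -0. ]), 'mod180 turned rad', np.float64(0.28), np.float64(29.7)) now (array([-133.,    0.,    0.]), 'mod180 turned rad', np.float64(2.58), np.float64(29.4)) side (array([-111.8,   -2.7,    5.2]), 'mod180 turned rad', np.float64(2.21), np.float64(38.6))
top gear [0.4717, 0.0019, -13.128, 53.9166, 478.0]
top gear [0.5932, -0.0279, 47.8562, 48.6345, 436.0]
top gear0 [([0.577, -0.265, 0.022], 0.86), ([0.466, 0.002, 0.051], 0.66), ([0.584, -0.036, 0.049], 0.58)]
top cap [([0.481, 0.311, 0.022], 0.69), ([0
[... 209 characters left out ...]
04], 0.78)]
top offcut [([0.668, -0.382, 0.034], 0.8)]
side gear [0.473, -0.009, 7.3162, 174.4452, 556.0]
side gear [0.5928, -0.0312, 17.6098, 65.1796, 576.0]
side gear0 [([0.341, -0.221, 0.021], 0.97), ([0.586, -0.248, 0.021], 0.91), ([0.384, -0.395, 0.022], 0.81), ([0.496, -0.496, 0.016], 0.8), ([0.583, -0.01, 0.052], 0.69), ([0.464, 0.01, 0.059], 0.59)]
side cap [([0.48, 0.333, 0.023], 0.74), ([0.585, -0.01, 0.055], 0.67)]
side tray [([0.505, 0.32, 0.007], 0.74), ([0.739, -0.233, 0.029], 0.26)]
side glue [([0.708, 0.29, 0.095], 0.62), ([0.528, 0.094, 0.017], 0.49)]
side sander_block [([0.742, -0.233, 0.029], 0.82), ([0.637, 0.058, 0.082], 0.16)]
side offcut [([0.666, -0.36, 0.031], 0.74)]
```

All checks are consistent, so I hand in.

```bash
python3 -c "
from h import *
print(arm.job_done())"
```

```text
the job is handed in; nothing more can be done
None
```

I carried out the whole job and handed it in at about 41 s on the robot clock; no verdict is reported.

- **Cap:** I laid the cap in the black tray. Both cameras place its centre within about 15 mm of the tray's centre.
- **Gears:** There were only two white gears on the bench. They sit on shaft1 and shaft2, meshed with the pinion. Each went down to the shoulder with a clear contact force (16 N and 6 N) at the expected height, and a picture showed both seated.
- **Knobs:** I turned red, then yellow, then blue. Each ran into a firm stop of 0.74 to 0.84 N m, against about 0.12 N m of friction, with the tool 5 to 7 degrees past the computed end-stop angle.
- **Bystanders:** The glue bottle, sanding block and offcut read the same positions as at the start.

**Checks that disagreed:**
- **Knob angles:** My image fits of the knob angles were noisy. They gave 2.3 and 2.75 rad for red, 2.37 and 2.55 for yellow, and 2.58 and 2.21 for blue. I relied on the stop torque, and for red on an overlay picture that matched the end-stop position.
- **Gear on shaft1:** The last side-camera fit put this gear about 12 mm off in y. It had a poor fit because the red knob hides part of the gear. The top camera had it within about 1.5 mm.
- **Pictures:** The 16-picture limit ran out before blue, so I did not view a picture of yellow's or blue's final position.

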